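Rack the mailing cartons heavy end down and latch the keeper

TASK

Put every brown carton from the counter into the sloping rack, one to a channel, lying flat on the bed with its heavy end down in the foot of the channel; the cartons look alike at both ends, so lift each by its middle to feel which end is heavy. Only when all of them are in, press the rack's side lever down until it clicks and stays down by itself, closing the keeper bar over them. Leave the other things on the counter where they are.

Things in the scene. Friction and masses are not known exactly. Their poses are not given: they have to be found in the camera images.
- bed: aluminium bed (200 x 352 mm) of the grey rack, rising away from the robot at 33 degrees. Origin: on its surface at the low edge, mid-width; x up the slope, y across to the left, z square out of the surface. A foot lip 37 mm high closes the low edge (x = 0). The foot plate covers x 0 to 62 mm; black guide blocks 25 mm high on x 0 to 45 mm leave four channels 56 mm wide; the rest is open
- head_rail: aluminium cross rail of the bed, 22 mm wide, the whole bed's width, 135 to 157 mm up the bed, its top 1.5 mm below the bed's surface. Origin: middle of its top face. Black guide blocks 20 mm high on it leave gaps 62 mm wide in line with the channels. A carton lying heavy end down rests on the foot plate and hardly touches the rail; heavy end up, it leans on the rail
- lever (a joint): press lever at the rack's left (+y) side, rad: 0 = raised, 29 degrees above level; grows as its pad is pressed down. A spring resists: 2 N at the pad when raised, 5 to 8 N low down. At 0.5 (level) a sprung pawl snaps over and holds it: press on to the stop at 0.53, then let go. Not latched, it springs back to 0; latched, it has no release in reach
- keeper (a joint): steel keeper bar behind the bed's top, geared to the lever, not to be handled: 0 = tilted back out of the way, its bar then behind the rack and 235 mm above the counter; 1.9 rad = swung over the upper ends of the cartons, 15 to 20 mm clear of cartons that lie flat on the bed
- lever_pad (a point): centre of the top face of the lever's black pad (45 x 42 mm), at the lever's end nearest the robot, 125 mm from its hinge, which is parallel to the bed's y axis and lies further from the robot. Pressed, the pad moves about 60 mm down and 15 mm towards the robot
- slot1 (a point): where the centre of a carton comes to lie in channel 1 of 4 (1 = rightmost, -y): 85 mm up the bed from the foot lip and 22 mm off its surface. Axes as the bed's. Channels are 82 mm apart. Laid here parallel to the slope, a carton stays or slides down to the lip
- slot2 (a point): where the centre of a carton comes to lie in channel 2 of 4 (1 = rightmost, -y): 85 mm up the bed from the foot lip and 22 mm off its surface. Axes as the bed's. Channels are 82 mm apart. Laid here parallel to the slope, a carton stays or slides down to the lip
- slot3 (a point): where the centre of a carton comes to lie in channel 3 of 4 (1 = rightmost, -y): 85 mm up the bed from the foot lip and 22 mm off its surface. Axes as the bed's. Channels are 82 mm apart. Laid here parallel to the slope, a carton stays or slides down to the lip
- slot4 (a point): where the centre of a carton comes to lie in channel 4 of 4 (1 = rightmost, -y): 85 mm up the bed from the foot lip and 22 mm off its surface. Axes as the bed's. Channels are 82 mm apart. Laid here parallel to the slope, a carton stays or slides down to the lip
- carton1: plain brown mailing carton, 170 x 44 x 44 mm, lying down at the start, 0.25 to 0.42 kg, the same outside at both ends. Origin at its geometric centre, x along its length. Heavy contents are fixed at one end, so that its centre of mass lies 40 mm from the middle towards that end; which end differs from carton to carton (it may be the +x or the -x end) and cannot be seen, only felt. May be absent
- carton2: plain brown mailing carton, 170 x 44 x 44 mm, lying down at the start, 0.25 to 0.42 kg, the same outside at both ends. Origin at its geometric centre, x along its length. Heavy contents are fixed at one end, so that its centre of mass lies 40 mm from the middle towards that end; which end differs from carton to carton (it may be the +x or the -x end) and cannot be seen, only felt. May be absent
- carton3: plain brown mailing carton, 170 x 44 x 44 mm, lying down at the start, 0.25 to 0.42 kg, the same outside at both ends. Origin at its geometric centre, x along its length. Heavy contents are fixed at one end, so that its centre of mass lies 40 mm from the middle towards that end; which end differs from carton to carton (it may be the +x or the -x end) and cannot be seen, only felt. May be absent
- carton4: plain brown mailing carton, 170 x 44 x 44 mm, lying down at the start, 0.25 to 0.42 kg, the same outside at both ends. Origin at its geometric centre, x along its length. Heavy contents are fixed at one end, so that its centre of mass lies 40 mm from the middle towards that end; which end differs from carton to carton (it may be the +x or the -x end) and cannot be seen, only felt. May be absent
- mug: white mug, 80 mm wide, 90 mm tall, standing about on the counter: leave it alone. Origin at the centre of its underside
- stamp: turned wooden hand stamp, 48 mm wide, 88 mm tall, standing about on the counter: leave it alone. Origin at the centre of its underside
- ink_pad: flat ink pad, 75 x 110 x 12 mm, standing about on the counter: leave it alone. Origin at the centre of its underside
- stapler: stapler, 150 x 36 x 50 mm, standing about on the counter: leave it alone. Origin at the centre of its underside
- glue: white glue bottle, 52 mm wide, 110 mm tall, standing about on the counter: leave it alone. Origin at the centre of its underside
Not all that is in view belongs to the job. Leave any green look-alike of the carton4 alone. Leave any orange look-alike of the carton1 alone.

How it is judged:
By the outcome, as a careful person would: the job done as asked, in the order asked, and still so for the second after the job is handed in, with the robot touching nothing.
Of carton1, carton2, carton3, carton4 only 3 to 4 are there at a start; the rules pass over those that are not, and their reading is None.
At some moment in a run one of carton1, carton2, carton3, carton4 may be knocked a few centimetres aside while the robot is not near it.
Once in a run the grip may slacken for a moment while it holds something.
It also fails if it takes over 210 s, if anything falls off the work surface, if the arm or the gripper's body presses on something with over 40 N, if the wrist force passes 120 N, or if a joint passes its speed limit or range.

ROBOT

A 7-joint arm with a two-finger parallel gripper is mounted at the origin on the work surface. World frame = base frame: x ahead of the robot, y to its left, z up, the work surface at z = 0. Lengths are in m, angles in rad, forces in N, time in s.
With the tool pointing down it reaches from about 0.425 to 0.875 m from the base axis. Payload 4.7 kg.
Tool frame: the origin (TCP) lies at the very end of the fingers, on their centre line; the grasp point (between the pads) lies 19 mm behind it; z points along the fingers, y is the line along which they close (so a half turn about z gives the same grasp; the last joint's range is limited). The gripper opens to 87 mm and grips with 3 to 60 N. Pads are 19 mm wide; open, the fingers measure 117 mm over their backs; the gripper's body (75 mm by 190 mm) begins 51 mm behind the grasp point.
Start: joints at [1.263, 0.321, -0.07, 1.45, 0.023, 1.371, -0.057], TCP at [0.206, -0.617, 0.19] pointing down, gripper open.
Joint ranges: [-2.86, 2.86], [-0.3, 2.09], [-1.38, 1.24], [0.06, 2.45], [-1.56, 4.7], [0.09, 2.05], [-2.69, 2.69]. Speed limits (rad/s): [2.57, 2.57, 3.14, 3.14, 3.14, 3.14, 3.14].

INTERFACE

Orientations are given as a rotation vector (axis times angle).
In Python, from bench import ctrl, get_image, job gives the robot as it stands.
- The arm moves only by the shell command python3 -m crank 'ROWS' [FORCE]. ROWS is JSON, a list that holds one entry, the list of rows, each a list of 5 numbers: the shift along the tool's x, y, z in mm, then the turn about the tool's z in rad, then the closure, from -1 (fully open) to 1 (shut), so that 0 is half open. A call has 1 to 10 rows; each row shifts and turns the commanded pose from where the row before left it, along the tool's axes as they then stand; what a row does not reach is not made up. A row lasts 1/12 s, in which the tool goes at most 41.7 mm and 7.16 degrees, less where a joint would pass 70% of its speed; a pose out of reach is approached as far as the arm can. A call with a gripper value outside its range is refused whole. The fingers move at their own pace and stop on an object; FORCE is the grip in N (left out, the last holds). Time passes only in rows, so rows that do not move let the fingers close. It gives the time, the measured TCP pose, the force, the opening and the grip force at its end, in the units of the state.
- ctrl.get_state(): the state, without advancing time (a new reading comes with each control period).
- get_image(name): name is "side" or "top"; returns a dict with "pixels" (400x640x3 uint8, red, green, blue), "fx", "fy", "cx", "cy" (pixels), "k1" (the pictures are not rectified: a ray, as slopes to the right and down, at radius r is drawn at 1 + k1 r^2 times it, then the intrinsics apply), "T" (4x4, takes a point from camera to world coordinates). Camera axes: x right, y down, z forward; pixel columns grow to the right and rows downward; lengths in m; the calibration is good to about 2 mm. A picture is of the moment at which its call begins. There is no depth.
- job.close_job(): hands the job in; it is judged then, once.
The state is a dict: "time": time; "joint_positions": joint angles; "qd": joint speeds; "joint_torque": joint torques, N m; "position": TCP position; "tool_rot": TCP orientation; "ft_force": force on the tool from outside, world axes, zero at the start; "torque": the same for the moment, N m; "grip_width": opening from 0.0 (shut) to 1.0 (fully open); "grip_force": force on a finger pad.
Only numpy, scipy, OpenCV 4.12 (cv2) and the standard library are available. Lean on these libraries where they do the work, as an engineer would, in place of code of your own. Each camera call takes 0.05 s, during which the arm holds its last target. There are 200 camera calls.

## Working session

There is one attempt and no reset: what is moved stays moved. The work goes in short steps, Python scripts to look and compute and a shell command to move; the robot and the scene stay as the last step left them, time stands still between calls to the robot, and variables do not carry over. Pictures are saved under pics/ and viewed, at most 14 in all, crops included, and the job is handed in when it is done.

```bash
mkdir -p pics; ls
python3 - <<'E'
from bench import ctrl,get_image
import cv2,numpy as np
s=ctrl.get_state();print({k:np.round(v,3).tolist() for k,v in s.items()})
for n in("top","side"):
    g=get_image(n);cv2.imwrite(f"pics/{n}0.png",g["pixels"][:,:,::-1]);print(n,{k:(np.round(v,4).tolist()) for k,v in g.items() if k!="pixels"})
E
```

```text
pics
{'time': 0.0, 'joint_positions': [1.263, 0.322, -0.07, 1.452, 0.023, 1.371, -0.057], 'qd': [0.002, 0.001, -0.0, -0.001, -0.0, -0.0, -0.001], 'joint_torque': [-0.0, -49.129, -0.404, -31.253, -0.064, 0.044, 0.0], 'position': [0.205, -0.616, 0.189], 'tool_rot': [-3.099, -0.503, 0.001], 'ft_force': [-0.244, 0.424, 0.496], 'torque': [-0.006, -0.002, 0.017], 'grip_force': 0.0, 'grip_width': 0.995}
top {'fx': 466.6067, 'fy': 466.6067, 'cx': 317.3319, 'cy': 197.203, 'k1': -0.0707, 'T': [[-0.0133, -0.9843, 0.1763, 0.241], [-0.9999, 0.0136, 0.0005, 0.0656], [-0.0029, -0.1762, -0.9843, 1.5612], [0.0, 0.0, 0.0, 1.0]]}
side {'fx': 430.2926, 'fy': 430.2926, 'cx': 326.8465, 'cy': 198.8403, 'k1': -0.0808, 'T': [[-0.9903, -0.0875, 0.108, 0.3447], [-0.1384, 0.6952, -0.7054, 1.2641], [-0.0133, -0.7135, -0.7006, 1.261], [0.0, 0.0, 0.0, 1.0]]}
```

View pics/top0.png

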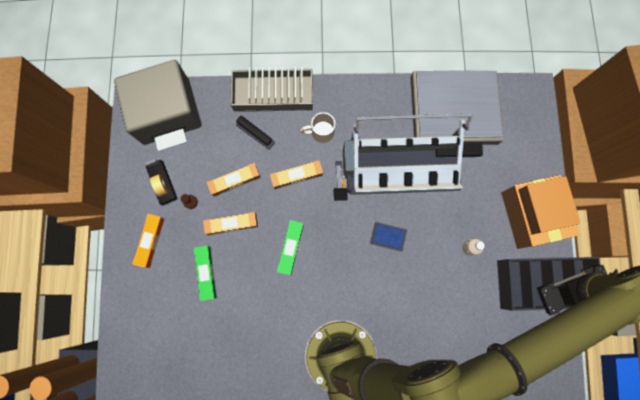

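View pics/side0.png

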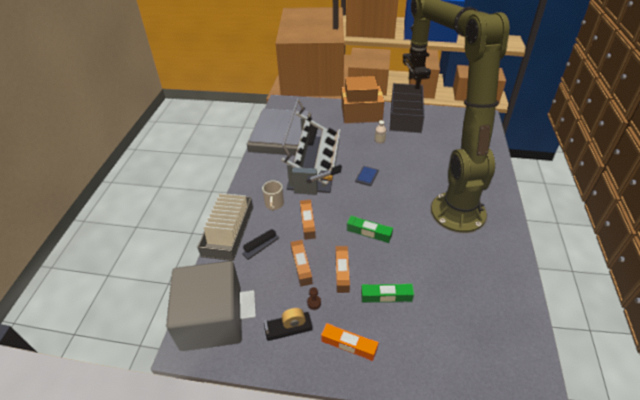

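```bash
cat > h.py <<'E'
import numpy as np,cv2
from bench import ctrl,get_image
from scipy.spatial.transform import Rotation as R
def grab(n,save=None):
    g=get_image(n)
    if save: cv2.imwrite(f"pics/{save}.png",g["pixels"][:,:,::-1])
    return g
def K(g): return np.array([[g["fx"],0,g["cx"]],[0,g["fy"],g["cy"]],[0,0,1.]])
def ray(g,uv):
    q=(np.asarray(uv,float).reshape(-1,2)-[g["cx"],g["cy"]])/[g["fx"],g["fy"]]; p=q.copy()
    for _ in range(8): p=q/(1+g["k1"]*(p**2).sum(1,keepdims=True))
    return g["T"][:3,3],np.c_[p,np.ones(len(p))]@g["T"][:3,:3].T
def plane(g,uv,z):
    o,d=ray(g,uv); return o+d*((z-o[2])/d[:,2])[:,None]
def tri(gs,uvs):
    A=0;b=0
    for g,uv in zip(gs,uvs):
        o,d=ray(g,uv);d=d[0]/np.linalg.norm(d[0]);P=np.eye(3)-np.outer(d,d);A=A+P;b=b+P@o
    return np.linalg.solve(A,b)
def proj(g,p):
    c=(np.asarray(p)-g["T"][:3,3])@g["T"][:3,:3];q=c[...,:2]/c[...,2:];q=q*(1+g["k1"]*(q**2).sum(-1,keepdims=True))
    return q*[g["fx"],g["fy"]]+[g["cx"],g["cy"]]
def cartons(g,smin=60,smax=175):
    h=cv2.cvtColor(g["pixels"],cv2.COLOR_RGB2HSV)
    m=cv2.inRange(h,(5,50,110),(25,255,255))
    m=cv2.morphologyEx(m,cv2.MORPH_CLOSE,np.ones((9,9)))
    out=[]
    for c in cv2.findContours(m,0,1)[0]:
        if 250<cv2.contourArea(c)<2500:
            mm=np.zeros(m.shape,np.uint8);cv2.drawContours(mm,[c],-1,1,-1)
            out.append((cv2.minAreaRect(c),c,np.median(h[mm>0],0)))
    return out
def go(x,y,z=None,yaw=None):
    "needed shift in tool axes (mm) from the present pose; then the turn (rad) for tool y axis along heading yaw (mod pi)"
    s=ctrl.get_state();r=R.from_rotvec(s["tool_rot"]).as_matrix();p=s["position"]
    d=r.T@(np.array([x,y,p[2] if z is None else z])-p)*1e3
    h=np.arctan2(r[1,1],r[0,1]);o=[]
    if yaw is not None:
        t=-(yaw-h);t=(t+np.pi/2)%np.pi-np.pi/2;o=[round(t,3)]
    print("shift",np.round(d,1),"turn",o,"tool y heading",round(h,3),"pos",np.round(p,4),"q7",round(s["joint_positions"][6],2))
E
python3 - <<'E'
from h import *
g=grab("top");s=grab("side")
for r,c,m in cartons(g):
    print("top",np.round(r[0],1),np.round(r[1],1),m, plane(g,[r[0]],.044)[0].round(3))
for r,c,m in cartons(s): print("side",np.round(r[0],1),np.round(r[1],1),m)
a=g["pixels"][110:285,130:330,::-1];cv2.imwrite("pics/c1.png",cv2.resize(a,(800,700)[:2] if 0 else (685,600),interpolation=cv2.INTER_CUBIC))
a=g["pixels"][105:205,325:475,::-1];cv2.imwrite("pics/c2.png",cv2.resize(a,None,fx=5.3,fy=5.3,interpolation=cv2.INTER_CUBIC))
E
```

```text
top [607.  355.6] [40.8 91.3] [ 20.  99. 205.] [-0.019 -0.861  0.044]
top [147.8 240.7] [18.5 54.5] [ 21. 214. 239.] [0.375 0.625 0.044]
top [229.5 222.8] [15.1 53.6] [ 23. 104. 238.] [0.431 0.356 0.044]
top [232.7 179. ] [15.5 52.6] [ 23. 105. 238.] [0.578 0.348 0.044]
top [296.1 173.7] [15.1 52.3] [ 23. 103. 238.] [0.593 0.136 0.044]
top [ 11. 114.] [ 22. 116.] [ 16. 137. 181.] [0.828 1.149 0.044]
top [632.  68.] [46. 14.] [ 15. 138. 171.] [ 0.973 -1.08   0.044]
side [348.6 341.1] [58.2 20.5] [ 17. 234. 212.]
side [292.4 316.3] [17.2 21.6] [ 19.  138.  166.5]
side [342.1 265.5] [39.5 13.7] [ 14.  151.5 206.5]
side [300.6 259. ] [39.5 14.1] [ 14. 146. 200.]
side [307.  215.4] [32.7 12.5] [ 14.  145.5 203. ]
side [224.8 219.5] [31.8 56.6] [ 20.  62. 168.]
side [457.2 213.9] [53.8 28.6] [ 25. 117. 117.]
side [272.5 195.5] [27. 17.] [ 17.  68. 132.]
side [602.4 165.1] [192.   10.2] [ 15. 144. 123.]
side [502.6  90. ] [12.  43.4] [ 16.  130.5 147. ]
side [610.9  93.2] [127.9  13.3] [ 15. 149. 118.]
side [515.8  45.1] [19.  19.8] [ 18. 109. 198.]
side [618.4  26.7] [77.5 11.9] [ 15. 149. 108.]
```

View pics/c1.png

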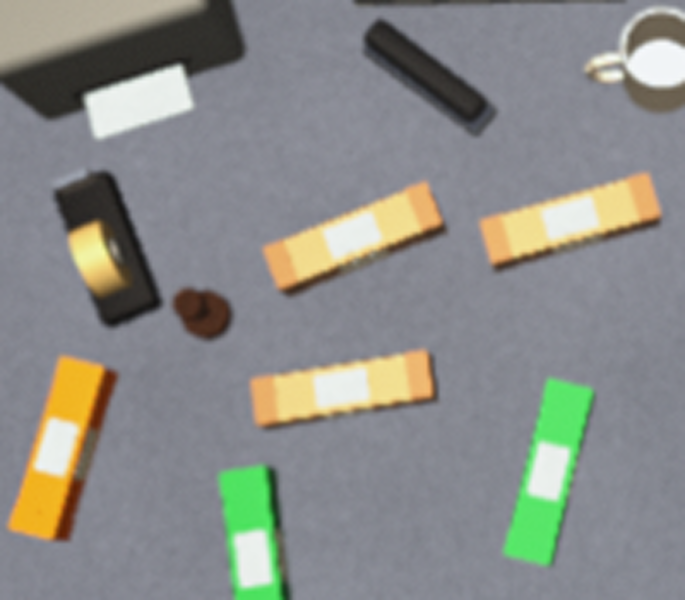

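View pics/c2.png

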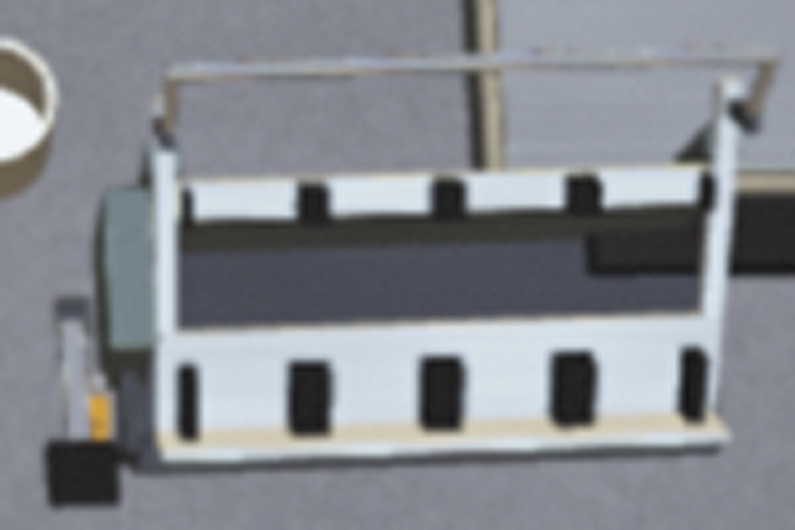

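The crops show three brown cartons (labels at crop px ~(353,232), (570,215), (341,387)) and the rack with its four channels. The foot-plate blocks are near (309,362), (443,357) and (573,351), and the black lever pad is at (83,472). Next I need the rack's height from the side view.

Run:
```python
from h import *
s=grab("side");a=s["pixels"][90:200,275:375,::-1];cv2.imwrite("pics/c3.png",cv2.resize(a,None,fx=5.4,fy=5.4,interpolation=cv2.INTER_CUBIC))
```

```text
(no output)
```

View pics/c3.png

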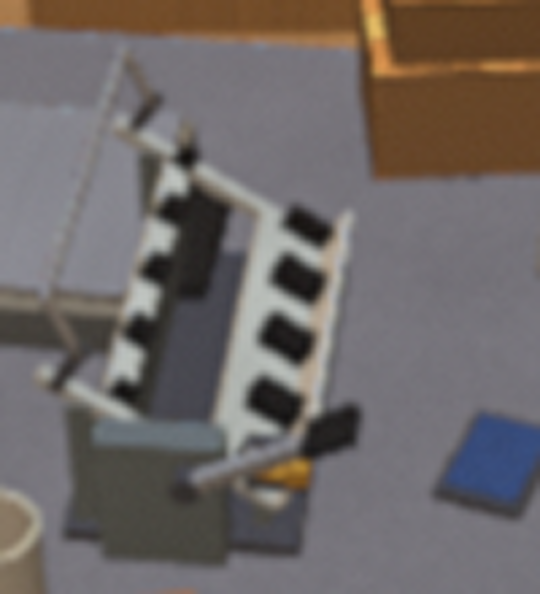

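```bash
cat > rack.py <<'E'
from h import *
from scipy.optimize import least_squares
g=grab("top");s=grab("side")
def cent(g,off,sc,pts):
    v=cv2.resize(g["pixels"].max(2)[off[1]:off[1]+120,off[0]:off[0]+160],None,fx=6,fy=6,interpolation=cv2.INTER_CUBIC)
    n,l,st,ce=cv2.connectedComponentsWithStats((v<95).astype(np.uint8))
    o=[]
    for p in pts:
        q=np.array(p)/sc*6; k=l[int(q[1]),int(q[0])]
        c=(ce[k]+.5)/6-.5+off if k and st[k,4]<6000 else None
        o.append((c,st[k,:4]/6 if k else None)); 
    return o
C=82e-3
top=[((309,400),(22.5,C,12.5)),((443,393),(22.5,0,12.5)),((573,388),(22.5,-C,12.5)),((313,200),(146,C,8.5)),((450,197),(146,0,8.5)),((583,193),(146,-C,8.5))]
side=[((275,400),(22.5,C,12.5)),((288,340),(22.5,0,12.5)),((298,280),(22.5,-C,12.5)),((140,330),(146,C,8.5)),((155,268),(146,0,8.5)),((175,210),(146,-C,8.5))]
obs=[]
for gg,off,sc,L in((g,(325,105),5.3,top),(s,(275,90),5.4,side)):
    for (c,b),(p,m) in zip(cent(gg,off,sc,[a for a,_ in L]),L):
        man=np.array(p)/sc+off-.4
        print("comp",None if c is None else c.round(2),None if b is None else b.round(1),"manual",man.round(2))
        obs.append((gg,man if c is None or abs(c-man).max()>1.5 else c,np.array([m[0]*1e-3,m[1],m[2]*1e-3])))
def bed(q): return R.from_euler("z",q[3]).as_matrix()@R.from_euler("y",-np.radians(33)).as_matrix(),q[:3]
def f(q):
    r,t=bed(q); return np.concatenate([proj(gg,r@m+t)-u for gg,u,m in obs])
if __name__=="__main__":
    q=least_squares(f,[.55,-.22,.05,0],loss="soft_l1",x_scale=[.1,.1,.1,.1]).x
    print("bed",q.round(4)); print(f(q).reshape(-1,2).round(2).tolist())
    r,t=bed(q)
    for k in range(4): print("slot",k+1,(r@[.085,-.123+.082*k,.022]+t).round(4))
    print("pad",tri((g,s),((np.array((83,462))/5.3+(325,105)-.4),(np.array((331,430))/5.4+(275,90)-.4))).round(4))
    for rr,c,m in cartons(g):
        h=cv2.cvtColor(g["pixels"],cv2.COLOR_RGB2HSV);x,y,w,hh=cv2.boundingRect(c)
        if x<130 or x>320 or m[1]>180: continue
        lab=np.zeros(h.shape[:2],np.uint8);cv2.drawContours(lab,[c],-1,255,-1)
        lab&=cv2.inRange(h,(0,0,200),(180,45,255));M=cv2.moments(lab,True)
        b=plane(g,cv2.boxPoints(rr),.044)[:,:2];e=max(((b[1]-b[0]),(b[2]-b[1])),key=np.linalg.norm)
        print("carton",plane(g,[rr[0]],.044)[0,:2].round(4),"label",plane(g,[(M["m10"]/M["m00"],M["m01"]/M["m00"])],.044)[0,:2].round(4),"len",np.linalg.norm(e).round(3),"axis",round(np.arctan2(e[1],e[0])%np.pi,3))
E
python3 rack.py
```

```text
comp [382.9  179.72] [54.5 68.5  7.8 13.5] manual [382.9  180.07]
comp [407.81 178.76] [79.3 67.5  8.  13.5] manual [408.18 178.75]
comp [432.66 177.95] [104.   66.5   8.3  14. ] manual [432.71 177.81]
comp None [ 33.8  32.7 101.   28.7] manual [383.66 142.34]
comp None [ 33.8  32.7 101.   28.7] manual [409.51 141.77]
comp None [ 33.8  32.7 101.   28.7] manual [434.6  141.02]
comp [325.49 164.15] [45.7 69.8 10.5 10.2] manual [325.53 163.67]
comp [327.69 152.32] [48.  58.2 10.2  9.3] manual [327.93 152.56]
comp [329.78 141.26] [50.3 47.2  9.8  9.2] manual [329.79 141.45]
comp None [20.3 33.7 25.  44.5] manual [300.53 150.71]
comp None [20.3 33.7 25.  44.5] manual [303.3  139.23]
comp None [20.3 33.7 25.  44.5] manual [307.01 128.49]
bed [ 0.5541 -0.2316  0.0448  0.0177]
[[0.02, -0.29], [-0.02, -0.08], [-0.11, -0.01], [0.07, 0.39], [-0.19, 0.24], [0.17, 0.3], [-0.12, -0.13], [-0.05, -0.06], [-0.01, -0.05], [-0.14, 0.05], [0.17, -0.01], [-0.63, -0.11]]
slot 1 [ 0.6155 -0.3535  0.1095]
slot 2 [ 0.6141 -0.2715  0.1095]
slot 3 [ 0.6126 -0.1895  0.1095]
slot 4 [ 0.6112 -0.1075  0.1095]
pad [ 0.5034 -0.0034  0.1692]
carton [0.431  0.3559] label [0.432  0.3566] len 0.176 axis 1.721
carton [0.5775 0.3476] label [0.5814 0.3488] len 0.175 axis 1.952
carton [0.5935 0.1361] label [0.5952 0.1366] len 0.175 axis 1.839
```

```bash
python3 -c "
from h import *
go(.595,.1366,.30,.268)
go(.595,.1366,.012,.268)"; python3 -m crank '[[[0,0,-30,0,-1],[0,0,-40,0,-1],[0,0,-40,0,-1]]]' 40
```

```text
shift [ 607.7 -591.3 -110.1] turn [np.float64(-1.517)] tool y heading -1.249 pos [ 0.2055 -0.6165  0.1897] q7 -0.06
shift [ 607.7 -591.2  177.9] turn [np.float64(-1.517)] tool y heading -1.249 pos [ 0.2055 -0.6165  0.1897] q7 -0.06
time: 0.6
position: [0.2052, -0.6157, 0.3]
tool_rot: [-3.098, -0.503, 0.001]
ft_force: [1.0, -1.0, 0.6]
grip_width: 0.999
grip_force: 0.0
```

```bash
for i in 1; do python3 -m crank '[[[25,-24,0,0,-1],[25,-24,0,0,-1],[25,-24,0,0,-1],[25,-24,0,0,-1],[25,-24,0,0,-1],[25,-24,0,0,-1],[25,-24,0,0,-1],[25,-24,0,0,-1],[25,-24,0,0,-1],[25,-24,0,0,-1]]]' >/dev/null
python3 -m crank '[[[25,-24,0,0,-1],[25,-24,0,0,-1],[25,-24,0,0,-1],[25,-24,0,0,-1],[25,-24,0,0,-1],[25,-24,0,0,-1],[25,-24,0,0,-1],[25,-24,0,0,-1],[25,-24,0,0,-1],[25,-24,0,0,-1]]]'
python3 -m crank '[[[27,-28,0,0,-1],[27,-28,0,0,-1],[27,-28,0,0,-1],[27,-28,0,0,-1],[0,0,0,-0.12,-1],[0,0,0,-0.12,-1],[0,0,0,-0.12,-1],[0,0,0,-0.12,-1],[0,0,0,-0.12,-1],[0,0,0,-0.12,-1]]]' >/dev/null
python3 -m crank '[[[0,0,0,-0.12,-1],[0,0,0,-0.12,-1],[0,0,0,-0.12,-1],[0,0,0,-0.12,-1],[0,0,0,-0.12,-1],[0,0,0,-0.12,-1],[0,0,0,-0.077,-1],[0,0,0,0,-1]]]'; done; python3 -c "
from h import *
go(.595,.1366,.012,.268)"; python3 rack.py | grep -E 'carton|bed|pad'
```

```text
time: 2.27
position: [0.5286, -0.0017, 0.3003]
tool_rot: [3.1, 0.503, 0.001]
ft_force: [0.9, -0.2, 0.3]
grip_width: 1.0
grip_force: 0.0
time: 3.77
position: [0.5951, 0.1371, 0.2998]
tool_rot: [-1.902, -2.5, 0.0]
ft_force: [1.3, -0.3, 0.6]
grip_width: 0.998
grip_force: 0.0
shift [-5.000e-01 -2.000e-01  2.878e+02] turn [np.float64(0.002)] tool y heading 0.27 pos [0.5951 0.1371 0.2998] q7 -0.23
bed [ 0.5541 -0.2316  0.0446  0.0175]
pad [ 0.5034 -0.0034  0.1692]
carton [0.4311 0.3559] label [0.4319 0.3568] len 0.176 axis 1.721
carton [0.5783 0.348 ] label [0.5813 0.3488] len 0.175 axis 1.952
```

```bash
python3 -m crank '[[[0,0,40,0,-1],[0,0,40,0,-1],[0,0,40,0,-1],[0,0,40,0,-1],[0,0,40,0,-1],[0,0,30,0,-1],[0,0,25,0,-1],[0,0,20,0,-1],[0,0,12.5,0,-1],[0,0,0,0,-1]]]' 45
python3 -c "
from h import *
s=ctrl.get_state();print(s['ft_force'],s['torque'])"
python3 -m crank '[[[0,0,0,0,1],[0,0,0,0,1],[0,0,0,0,1],[0,0,0,0,1],[0,0,0,0,1],[0,0,0,0,1],[0,0,-10,0,1],[0,0,-15,0,1],[0,0,-15,0,1],[0,0,0,0,1]]]'
python3 -m crank '[[[0,0,0,0,1],[0,0,0,0,1],[0,0,0,0,1]]]'
python3 -c "
from h import *
s=ctrl.get_state();print(s['ft_force'],s['torque'])"
```

```text
time: 4.7
position: [0.5931, 0.1364, 0.0096]
tool_rot: [-1.905, -2.495, 0.006]
ft_force: [-0.2, -0.8, 0.3]
grip_width: 1.006
grip_force: 0.0
[-0.18743158 -0.84183674  0.28889788] [-0.02449669 -0.06226822  0.0138454 ]
time: 5.53
position: [0.5978, 0.1385, 0.0571]
tool_rot: [1.902, 2.495, 0.008]
ft_force: [1.1, 1.0, 0.7]
grip_width: 0.324
grip_force: 0.0
time: 5.78
position: [0.5947, 0.1369, 0.052]
tool_rot: [-1.905, -2.498, 0.001]
ft_force: [-0.1, 0.9, -0.5]
grip_width: 0.097
grip_force: 0.0
[-0.06494575  0.92798375 -0.45816584] [ 0.02118342 -0.0821343  -0.04576378]
```

```bash
python3 -m crank '[[[0,0,-40,0,-1],[0,0,-40,0,-1],[0,0,-40,0,-1],[0,0,-40,0,-1],[-30,0,-40,0,-1],[-40,0,-20,0,-1],[-40,0,0,0,-1],[-40,0,0,0,-1],[-40,0,0,0,-1],[0,0,0,0,-1]]]'
python3 -c "
from h import *
go(.595,.1366,.012,.268)"; python3 rack.py | grep -E 'carton'
```

```text
time: 6.62
position: [0.6449, -0.0515, 0.2622]
tool_rot: [1.922, 2.483, -0.008]
ft_force: [0.0, -2.2, -1.3]
grip_width: 0.77
grip_force: 0.0
shift [195.7  -0.5 249.3] turn [np.float64(-0.015)] tool y heading 0.253 pos [ 0.6449 -0.0515  0.2622] q7 0.04
carton [0.4311 0.3559] label [0.4319 0.3568] len 0.176 axis 1.721
carton [0.5783 0.348 ] label [0.5811 0.3489] len 0.175 axis 1.952
carton [0.5935 0.1359] label [0.5953 0.1366] len 0.175 axis 1.839
```

```bash
python3 -m crank '[[[40,0,0,0,-1],[40,0,0,0,-1],[40,0,0,0,-1],[40,0,0,0,-1],[30,0,0,0,-1],[0,0,40,0,-1],[0,0,40,0,-1],[0,0,40,0,-1],[0,0,40,0,-1],[0,0,20,0,-1]]]' 45 | sed -n 1,2p
python3 -m crank '[[[0,0,30,0,-1],[0,0,20,0,-1],[0,0,15,0,-1],[0,0,15,0,-1],[0,0,0,0,-1],[0,0,0,0,-1]]]' 45|sed -n 1,2p
python3 -c "
from h import *
s=ctrl.get_state();print(s['ft_force'],s['torque'])
go(.595,.1366,.012,.268)"
python3 -m crank '[[[0,0,0,0,1],[0,0,0,0,1],[0,0,0,0,1],[0,0,0,0,1],[0,0,0,0,1],[0,0,0,0,1],[0,0,0,0,1],[0,0,0,0,1],[0,0,0,0,1],[0,0,0,0,1]]]'
python3 -m crank '[[[0,0,-10,0,1],[0,0,-15,0,1],[0,0,-15,0,1],[0,0,0,0,1],[0,0,0,0,1],[0,0,0,0,1],[0,0,0,0,1]]]'
python3 -c "
from h import *
s=ctrl.get_state();print(s['ft_force'],s['torque'])"
```

```text
time: 7.55
position: [0.5888, 0.1455, 0.0793]
time: 8.05
position: [0.5927, 0.1454, 0.0043]
[ 0.3553502  -0.83587452  0.28549508] [ 0.0551519  -0.11262394 -0.01306691]
shift [-9.1 -0.1 -7.7] turn [np.float64(0.001)] tool y heading 0.269 pos [0.5927 0.1454 0.0043] q7 -0.38
time: 8.88
position: [0.5933, 0.1448, 0.0045]
tool_rot: [1.905, 2.498, 0.001]
ft_force: [0.4, 0.9, 0.7]
grip_width: 0.499
grip_force: 45.0
time: 9.47
position: [0.5925, 0.1443, 0.0438]
tool_rot: [-1.905, -2.498, 0.002]
ft_force: [0.4, 1.7, -2.7]
grip_width: 0.5
grip_force: 44.9
[ 0.44500183  1.65350244 -2.71672708] [ 0.13662683 -0.10936463 -0.02630576]
```

```bash
python3 -m crank '[[[0,0,-25,0,1],[0,0,-30,0,1],[0,0,-30,0,1],[0,0,-30,0,1],[0,0,-30,0,1],[0,0,-30,0,1],[0,0,-30,0,1],[0,0,-30,0,1],[0,0,-30,0,1],[0,0,-30,0,1]]]' >/dev/null
python3 -m crank '[[[0,0,0,0,1],[0,0,0,0,1],[0,0,0,0,1],[0,0,0,0,1],[0,0,0,0,1]]]'
python3 -c "
from h import *
for i in range(6):
  s=ctrl.get_state();print(np.round(s['ft_force'],2),np.round(s['torque'],3)); grab('side','s1' if i==0 else None)
p=s['position'];u,v=proj(get_image('side'),p);print(u,v)
im=cv2.imread('pics/s1.png');u,v=int(u),int(v);cv2.imwrite('pics/s1c.png',cv2.resize(im[max(0,v-50):v+50,u-60:u+60],None,fx=5,fy=5,interpolation=2))"
```

```text
time: 10.72
position: [0.5925, 0.1441, 0.3375]
tool_rot: [-1.904, -2.497, 0.004]
ft_force: [-0.2, 0.9, -3.1]
grip_width: 0.497
grip_force: 45.0
[-0.23  0.91 -3.09] [ 0.171 -0.104  0.   ]
[ 0.66  1.21 -3.42] [ 0.155 -0.131 -0.019]
[-0.04 -0.98 -3.11] [ 0.173 -0.065  0.045]
[-0.67  0.16 -3.95] [ 0.133 -0.034  0.032]
[ 0.27  0.84 -2.63] [ 0.159 -0.056  0.027]
[-0.35  0.88 -3.72] [ 0.161 -0.074 -0.058]
303.72802050763096 157.0643666278174
```

View pics/s1c.png

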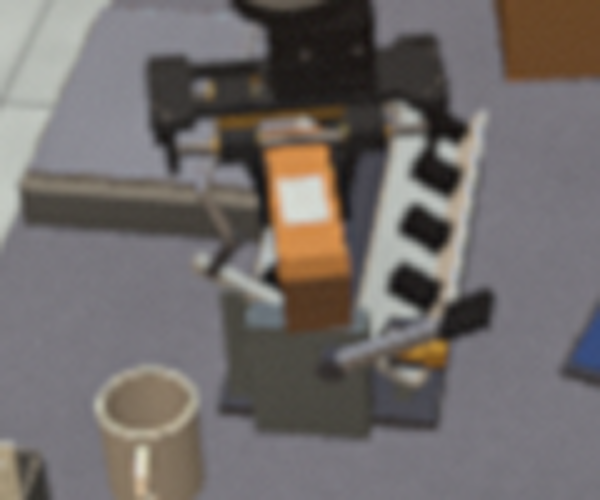

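The picture shows the carton held level at the crop centre. The mean moment of 0.16 N m about x puts the heavy end at -y. I'll turn that end towards the robot.

```bash
python3 -m crank '[[[0,0,0,0.11,1],[0,0,0,0.11,1],[0,0,0,0.11,1],[0,0,0,0.11,1],[0,0,0,0.11,1],[0,0,0,0.11,1],[0,0,0,0.11,1],[0,0,0,0.11,1],[0,0,0,0.11,1],[0,0,0,0.11,1]]]' >/dev/null
python3 -m crank '[[[0,0,-5,0.11,1],[0,0,-5,0.11,1],[0,0,-5,0.11,1],[0,0,-5,0.11,1],[0,0,0,0.11,1],[0,0,0,0.11,1],[0,0,0,0.06,1],[0,0,0,0,1],[0,0,0,0,1]]]'
python3 -c "
from h import *
r=[.5541,-.2316,.0448]
Rb=R.from_euler('z',.0176).as_matrix()@R.from_euler('y',-np.radians(33)).as_matrix()
for k,e in ((1,9),):
  p=Rb@[.085+e*1e-3,-.205+.082*k,.022]+r;print(p); go(p[0],p[1],None,1.588)"
```

```text
time: 12.65
position: [0.5931, 0.1448, 0.3595]
tool_rot: [3.141, 0.033, 0.001]
ft_force: [-0.2, 0.0, -4.4]
grip_width: 0.496
grip_force: 45.0
[ 0.62310731 -0.3534044   0.11444682]
shift [1.960e+01 4.987e+02 2.000e-01] turn [np.float64(0.004)] tool y heading -1.55 pos [0.5931 0.1448 0.3595] q7 -1.97
```

```bash
python3 -m crank '[[[2,30,0,0,1],[2,30,0,0,1],[2,30,0,0,1],[2,30,0,0,1],[2,30,0,0,1],[2,30,0,0,1],[2,30,0,0,1],[2,30,0,0,1],[2,30,0,0,1],[2,30,0,0,1]]]' >/dev/null
python3 -m crank '[[[0,30,0,0,1],[0,30,0,0,1],[0,30,0,0,1],[0,30,0,0,1],[0,30,0,0,1],[0,30,0,0,1],[0,18,0,0.004,1],[0,0,0,0,1],[0,0,0,0,1],[0,0,0,0,1]]]'
python3 -c "
from h import *
go(.6231,-.3534,None,1.588)"
```

```text
time: 14.32
position: [0.6228, -0.3518, 0.3591]
tool_rot: [-3.14, -0.027, -0.0]
ft_force: [-0.6, 1.1, -3.5]
grip_width: 0.499
grip_force: 45.0
shift [ 0.3  1.6 -0. ] turn [np.float64(-0.0)] tool y heading -1.554 pos [ 0.6228 -0.3518  0.3591] q7 -1.21
```

```bash
python3 -m crank '[[[5,2,20,0,1],[0,0,30,0,1],[0,0,30,0,1],[0,0,30,0,1],[0,0,30,0,1],[0,0,30,0,1],[0,0,20,0,1],[0,0,12,0,1],[0,0,0,0,1],[0,0,0,0,1]]]'
python3 -m crank '[[[0,0,0,0,1],[0,0,0,0,1],[0,0,0,0,1],[0,0,0,0,1]]]' 8
python3 -c "
from h import *
s=ctrl.get_state();grab('side','s2');grab('side');go(.628,-.3534,.10,1.588);print(s['ft_force'])
im=cv2.imread('pics/s2.png')[60:200,240:400];cv2.imwrite('pics/s2c.png',cv2.resize(im,None,fx=4,fy=4,interpolation=2))"
```

```text
time: 15.15
position: [0.6279, -0.3539, 0.1581]
tool_rot: [3.141, 0.026, 0.001]
ft_force: [0.6, -0.1, -2.5]
grip_width: 0.499
grip_force: 45.0
time: 15.48
position: [0.628, -0.3549, 0.1586]
tool_rot: [3.141, 0.023, 0.002]
ft_force: [0.1, -0.2, -2.8]
grip_width: 0.501
grip_force: 8.0
shift [ 0.3 -1.5 58. ] turn [np.float64(-0.002)] tool y heading -1.556 pos [ 0.6277 -0.3548  0.158 ] q7 -1.24
[ 0.06238578 -0.15484813 -2.81255291]
```

View pics/s2c.png

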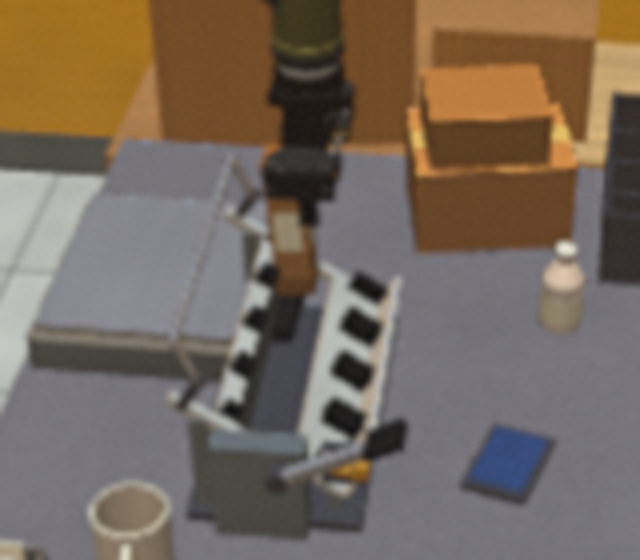

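```bash
python3 -m crank '[[[0,0,-20,0,1],[0,0,-30,0,1],[0,0,-30,0,1],[0,0,-20,0,1],[0,0,0,0,1],[0,0,0,0,1]]]' 12
python3 -c "
from h import *
s=ctrl.get_state();g=grab('side','s3');t=grab('top','t3');print(s['torque'],s['ft_force'])
u,v=proj(g,s['position']).astype(int);a=cv2.imread('pics/s3.png')[v-30:v+45,u-40:u+40]
u,v=proj(t,s['position']).astype(int);b=cv2.imread('pics/t3.png')[v-40:v+35,u-40:u+40]
cv2.imwrite('pics/s3c.png',cv2.resize(np.hstack([a,b]),None,fx=5,fy=5,interpolation=2))"
```

```text
time: 16.08
position: [0.6282, -0.3548, 0.2585]
tool_rot: [3.14, 0.024, 0.004]
ft_force: [-1.1, 1.1, -4.0]
grip_width: 0.506
grip_force: 12.0
[ 0.00468175  0.15517222 -0.00498325] [-1.11194598  1.13126456 -3.99495657]
```

View pics/s3c.png

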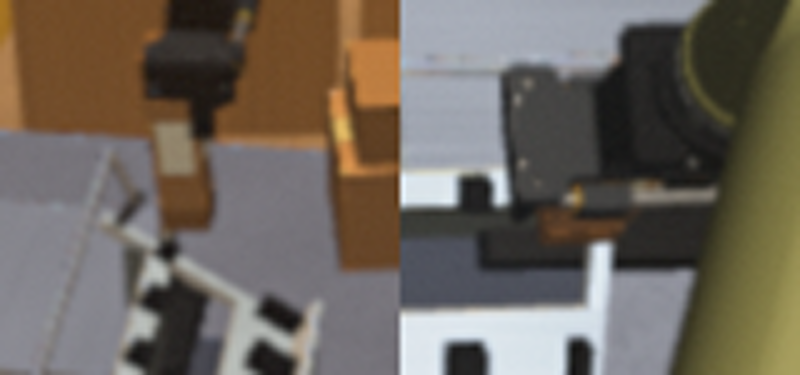

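```bash
python3 -m crank '[[[0,0,0,0,1],[0,0,0,0,1],[0,0,0,0,1],[0,0,0,0,1]]]' >/dev/null; python3 -c "
from h import *
a=[]
for i in range(8):
  s=ctrl.get_state();a.append(np.r_[s['ft_force'],s['torque']]);g=grab('side','s4' if i==0 else None)
print(np.mean(a,0).round(3),np.std(a,0).round(3))
p=np.array(s['position']);u,v=proj(g,p).astype(int);im=cv2.imread('pics/s4.png')
def box(th,e):
  c=p+[0,0,.0177];ax=np.array([np.cos(th),0,np.sin(th)]);n=np.array([-np.sin(th),0,np.cos(th)])
  return c+e*ax,ax,n
a=im[v-30:v+40,u-45:u+45];cv2.imwrite('pics/s4c.png',cv2.resize(a,None,fx=8,fy=8,interpolation=2))
"
```

```text
[-0.094 -0.025 -3.39   0.017  0.093  0.005] [0.319 0.303 0.348 0.025 0.018 0.022]
```

View pics/s4c.png

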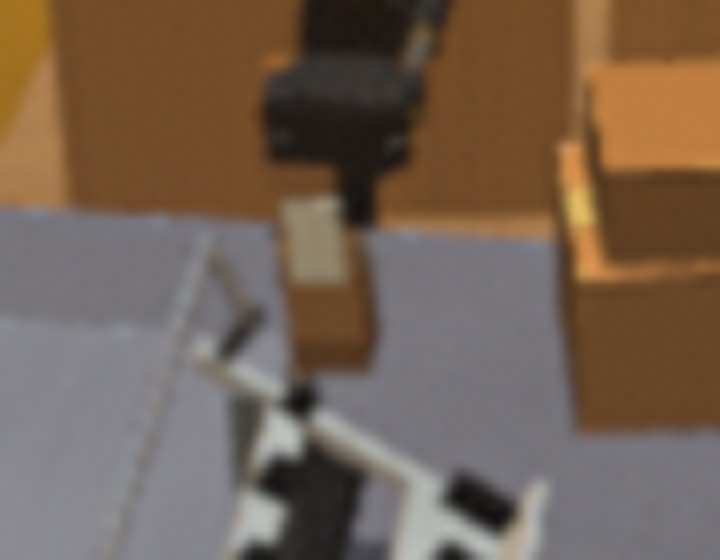

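```bash
python3 -m crank '[[[-15,0,0,0,1],[-20,0,0,0,1],[-20,0,0,0,1],[-20,0,0,0,1],[-10,0,0,0,1],[0,0,20,0,1],[0,0,25,0,1],[0,0,25,0,1],[0,0,15,0,1],[0,0,10,0,1]]]' 15
python3 -m crank '[[[0,0,0,0,1],[0,0,0,0,1]]]' |sed -n 2,4p
python3 -c "
from h import *
a=[]
for i in range(2):
  s=ctrl.get_state();a.append(np.r_[s['ft_force'],s['torque']]);g=grab('side','s5' if i==0 else None)
print(np.mean(a,0).round(3))
p=np.array(s['position']);u,v=proj(g,p).astype(int);im=cv2.imread('pics/s5.png')
a=im[v-35:v+40,u-50:u+50];cv2.imwrite('pics/s5c.png',cv2.resize(a,None,fx=8,fy=8,interpolation=2))
Rb=R.from_euler('z',.0176).as_matrix()@R.from_euler('y',-np.radians(33)).as_matrix()
for d in np.radians([57,45,35,25,15,7,0]):
  c,n=np.cos(d),np.sin(d);G=np.array([44*n+104*c-40*n+3,-123,104*n+40*c+1])*1e-3
  print(np.degrees(d).round(),(Rb@G+[.5541,-.2316,.0448]-[0,0,.019]).round(4))
"
```

```text
time: 17.75
position: [0.5417, -0.3554, 0.1601]
tool_rot: [-3.14, -0.024, 0.003]
ft_force: [-0.5, -0.4, -3.4]
grip_width: 0.502
grip_force: 15.0
position: [0.5429, -0.356, 0.1627]
tool_rot: [-3.141, -0.024, -0.001]
ft_force: [0.3, -0.2, -2.9]
[ 2.010e-01 -5.800e-02 -3.028e+00 -2.700e-02  6.500e-02  2.000e-03]
57.0 [ 0.5492 -0.3547  0.1524]
45.0 [ 0.5668 -0.3544  0.1553]
35.0 [ 0.5813 -0.3541  0.1534]
25.0 [ 0.595  -0.3539  0.1478]
15.0 [ 0.6076 -0.3537  0.1385]
7.0 [ 0.6167 -0.3535  0.1287]
0.0 [ 0.6237 -0.3534  0.1185]
```

View pics/s5c.png

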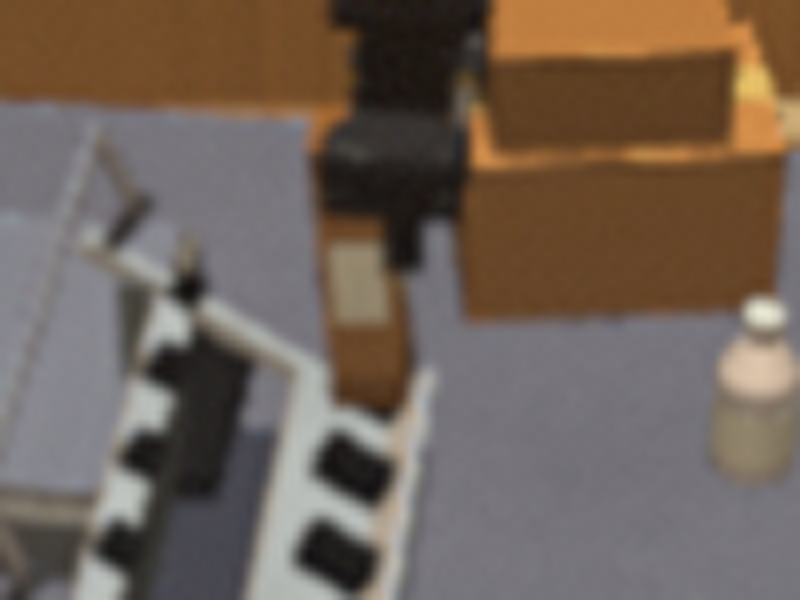

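```bash
python3 -m crank '[[[3,0,5,0,1],[3,0,5,0,1],[0,0,0,0,1],[9,0,-1,0,1],[9,0,-2,0,1],[7,0,1,0,1],[7,0,1,0,1],[0,0,0,0,1]]]' 15
python3 -c "
from h import *
go(.5813,-.3541,.1534); a=[]
for i in range(2):
  s=ctrl.get_state();a.append(np.r_[s['ft_force'],s['torque']]);g=grab('side','s6' if i==0 else None)
print(np.mean(a,0).round(3))
p=np.array(s['position']);u,v=proj(g,p).astype(int);im=cv2.imread('pics/s6.png')
a=im[v-35:v+40,u-50:u+50];cv2.imwrite('pics/s6c.png',cv2.resize(a,None,fx=8,fy=8,interpolation=2))"
```

```text
time: 18.68
position: [0.5826, -0.3543, 0.153]
tool_rot: [-3.14, -0.026, -0.002]
ft_force: [0.9, 0.2, -2.5]
grip_width: 0.503
grip_force: 15.0
shift [-1.3 -0.3 -0.4] turn [] tool y heading -1.554 pos [ 0.5826 -0.3543  0.153 ] q7 -1.2
[ 0.785 -0.068 -3.179  0.067  0.125 -0.007]
```

View pics/s6c.png

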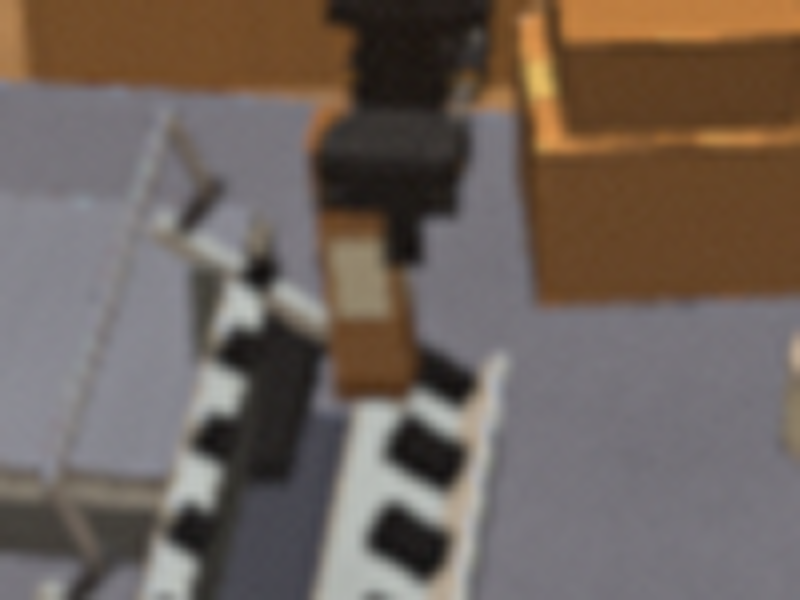

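```bash
python3 -c "
from h import *
g=grab('side');s=ctrl.get_state();p=np.array(s['position']);c=proj(g,p).astype(int)-[50,35]
for n,q in dict(label=(360,277),bl=(338,392),br=(410,390),mid_r=(408,300),lab_tl=(330,236),lab_bl=(340,320),lab_tr=(382,236),lab_br=(392,316),tip=(403,260)).items():
  o,d=ray(g,np.array(q)/8-.45+c);P=o+d[0]*((-.332-o[1])/d[0,1]);print(n,((P-p)*1e3).round(0))"
```

```text
label [21. 23. 20.]
bl [ 36.  23. -60.]
br [ -6.  23. -55.]
mid_r [-6. 23.  7.]
lab_tl [38. 23. 46.]
lab_bl [ 33.  23. -10.]
lab_tr [ 9. 23. 48.]
lab_br [ 4. 23. -5.]
tip [-3. 23. 33.]
```

```bash
python3 -c "
from h import *
Rb=R.from_euler('z',.0176).as_matrix()@R.from_euler('y',-np.radians(33)).as_matrix()
for d in np.radians([57,45,35,25,15,7,0]):
  c,n=np.cos(d),np.sin(d);G=np.array([44*n+83*c-39*n+3,-123,83*n+39*c+1])*1e-3
  print(np.degrees(d).round(),(Rb@G+[.5541,-.2316,.0448]-[0,0,.019]).round(4))
"
python3 -m crank '[[[-10,0,-10,0,1],[-15,0,0,0,1],[-10,0,0,0,1],[0,0,0,0,1],[0,0,10,0,1],[0,0,10,0,1],[0,0,5,0,1],[0,0,5,0,1],[0,0,0,0,1]]]' 15
python3 -m crank '[[[0,0,3,0,1],[0,0,0,0,1]]]'|sed -n 2,4p
python3 -m crank '[[[0,0,3,0,1],[0,0,0,0,1]]]'|sed -n 2,4p
python3 -m crank '[[[0,0,3,0,1],[0,0,0,0,1]]]'|sed -n 2,4p
```

```text
57.0 [ 0.5502 -0.3547  0.1314]
45.0 [ 0.5634 -0.3545  0.1345]
35.0 [ 0.5743 -0.3543  0.1336]
25.0 [ 0.5847 -0.3541  0.1295]
15.0 [ 0.5943 -0.3539  0.1223]
7.0 [ 0.6012 -0.3538  0.1144]
0.0 [ 0.6066 -0.3537  0.1062]
time: 19.58
position: [0.5457, -0.3554, 0.1324]
tool_rot: [-3.14, -0.024, 0.001]
ft_force: [-0.3, -0.3, -3.2]
grip_width: 0.502
grip_force: 15.0
position: [0.5461, -0.3557, 0.1321]
tool_rot: [3.141, 0.024, 0.001]
ft_force: [-2.9, 2.5, 5.1]
position: [0.5467, -0.3561, 0.1314]
tool_rot: [3.139, 0.024, 0.004]
ft_force: [-6.1, 2.1, 14.0]
position: [0.5474, -0.3561, 0.1297]
tool_rot: [3.139, 0.024, 0.006]
ft_force: [-5.3, 3.3, 16.3]
```

```bash
python3 -m crank '[[[3,0,-4,0,1],[7,0,-3,0,1],[7,0,-2,0,1],[0,0,0,0,1]]]'|sed -n 2,4p
python3 -m crank '[[[5,0,0,0,1],[6,0,1,0,1],[0,0,0,0,1]]]'|sed -n 2,4p
python3 -m crank '[[[5,0,2,0,1],[5,0,2,0,1],[0,0,0,0,1]]]'|sed -n 2,4p
python3 -c "
from h import *
a=[]
for i in range(3):
  s=ctrl.get_state();a.append(np.r_[s['ft_force'],s['torque']]);g=grab('side','s7' if i==0 else None)
print(np.mean(a,0).round(3))
p=np.array(s['position']);u,v=proj(g,p).astype(int);im=cv2.imread('pics/s7.png')
a=im[v-35:v+40,u-50:u+50];cv2.imwrite('pics/s7c.png',cv2.resize(a,None,fx=8,fy=8,interpolation=2))"
```

```text
position: [0.5645, -0.3556, 0.1339]
tool_rot: [3.141, 0.025, 0.003]
ft_force: [-2.0, 0.3, 3.6]
position: [0.5765, -0.3556, 0.1344]
tool_rot: [3.14, 0.025, 0.008]
ft_force: [-0.7, 1.1, 8.4]
position: [0.5883, -0.3555, 0.1323]
tool_rot: [3.138, 0.025, 0.014]
ft_force: [-0.6, 0.8, 12.2]
[-0.442  0.71   8.53   0.181  0.061 -0.036]
```

```bash
python3 -m crank '[[[4,0,2,0,1],[4,0,3,0,1],[0,0,0,0,1]]]'|sed -n 2,4p
python3 -m crank '[[[4,0,4,0,1],[4,0,4,0,1],[0,0,0,0,1]]]'|sed -n 2,4p
python3 -c "
from h import *
g=grab('side','s7');s=ctrl.get_state()
p=np.array(s['position']);u,v=proj(g,p).astype(int);im=cv2.imread('pics/s7.png')
a=im[v-35:v+40,u-50:u+50];cv2.imwrite('pics/s7c.png',cv2.resize(a,None,fx=8,fy=8,interpolation=2))"
```

```text
position: [0.5938, -0.3555, 0.1243]
tool_rot: [3.14, 0.024, 0.006]
ft_force: [0.4, -0.9, 4.7]
position: [0.5997, -0.3549, 0.1139]
tool_rot: [-3.141, -0.024, 0.001]
ft_force: [0.6, -0.3, 0.9]
```

View pics/s7c.png

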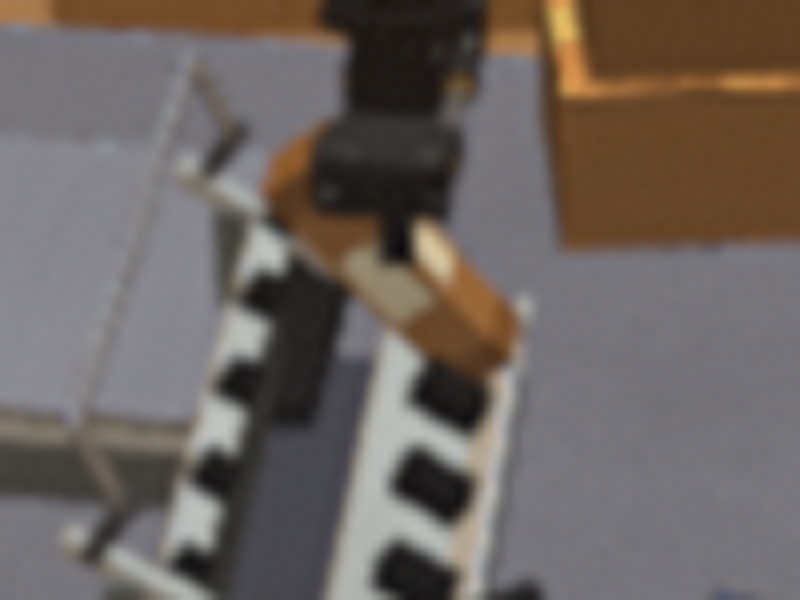

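The carton now lies almost parallel to the bed, with its lower end at the lip (490,350) and its upper end near (290,170). I'll finish the descent and release.

```bash
python3 -m crank '[[[3,0,3,0,1],[3,0,3,0,1],[0,0,0,0,1]]]'|sed -n 2,4p
python3 -m crank '[[[0,0,0,0,-0.25],[0,0,0,0,-0.25],[0,0,0,0,-0.25],[0,0,0,0,-0.25],[0,0,-10,0,-0.25],[0,0,-20,0,-0.25],[0,0,-30,0,-0.25],[0,0,-30,0,-0.25],[0,0,-40,0,-0.25],[0,0,-40,0,-0.25]]]'
python3 -m crank '[[[0,-20,-40,0,-1],[0,-35,-40,0,-1],[0,-35,0,0,-1],[0,-35,0,0,-1],[0,-35,0,0,-1],[0,-35,0,0,-1],[0,-35,0,0,-1],[0,-35,0,0,-1],[0,-35,0,0,-1],[0,-35,0,0,-1]]]'
cat > chk.py <<'E'
from h import *
# cartons in the rack: corners of brown blobs, top view, on the plane of cartons' top faces
g=grab("top");Rb=R.from_euler('z',.0176).as_matrix()@R.from_euler('y',-np.radians(33)).as_matrix();t=np.array([.5541,-.2316,.0448])
h=cv2.cvtColor(g["pixels"],cv2.COLOR_RGB2HSV);m=cv2.inRange(h,(5,70,110),(27,255,255));m=cv2.morphologyEx(m,cv2.MORPH_CLOSE,np.ones((9,9)))
for c in cv2.findContours(m,0,1)[0]:
    x,y,w,hh=cv2.boundingRect(c)
    if cv2.contourArea(c)>150 and 340<x<470 and 100<y<200:
        b=cv2.boxPoints(cv2.minAreaRect(c));o,d=ray(g,b);d=d@Rb;o=(o-t)@Rb
        P=o+d*((.044-o[2])/d[:,2])[:,None];print("in rack, bed coords of corners mm",(P[:,:2]*1e3).round(0).tolist())
E
python3 chk.py; python3 rack.py|grep carton; python3 -c "
from h import *
go(.5813,.3489,.10,.381)"
```

```text
position: [0.6056, -0.3548, 0.1083]
tool_rot: [-3.141, -0.024, 0.001]
ft_force: [-0.5, -0.6, 0.4]
time: 22.7
position: [0.6048, -0.3548, 0.2815]
tool_rot: [-3.141, -0.023, 0.001]
ft_force: [0.5, -0.0, 0.5]
grip_width: 0.62
grip_force: 0.0
time: 23.53
position: [0.6002, -0.0272, 0.3493]
tool_rot: [3.141, 0.023, 0.002]
ft_force: [0.7, 0.7, -0.0]
grip_width: 0.997
grip_force: 0.0
in rack, bed coords of corners mm [[-1.0, -100.0], [184.0, -97.0], [180.0, -146.0], [-6.0, -152.0]]
carton [0.431  0.3558] label [0.4319 0.3568] len 0.176 axis 1.721
carton [0.5775 0.3476] label [0.5811 0.3489] len 0.175 axis 1.952
shift [ -11.1 -373.3  249.9] turn [np.float64(1.212)] tool y heading -1.548 pos [ 0.6003 -0.0242  0.3498] q7 -1.67
```

```bash
python3 -m crank '[[[-1,-34,0,0,-1],[-1,-34,0,0,-1],[-1,-34,0,0,-1],[-1,-34,0,0,-1],[-1,-34,0,0,-1],[-1,-34,0,0,-1],[-1,-34,0,0,-1],[-1,-34,0,0,-1],[-1,-34,0,0,-1],[-1,-34,0,0,-1]]]' >/dev/null
python3 -m crank '[[[-1,-30,0,0,-1],[0,0,0,-0.11,-1],[0,0,0,-0.11,-1],[0,0,10,-0.11,-1],[0,0,20,-0.11,-1],[0,0,20,-0.11,-1],[0,0,20,-0.11,-1],[0,0,20,-0.11,-1],[0,0,20,-0.11,-1],[0,0,20,-0.11,-1]]]' >/dev/null
python3 -m crank '[[[0,0,20,-0.11,-1],[0,0,20,-0.11,-1],[0,0,20,-0.11,-1],[0,0,20,-0.11,-1],[0,0,20,-0.11,-1],[0,0,0,-0.11,-1],[0,0,0,-0.11,-1],[0,0,0,-0.11,-1],[0,0,0,-0.06,-1],[0,0,0,0,-1]]]'
python3 -c "
from h import *
go(.5811,.3489,.012,.381)"
```

```text
time: 26.18
position: [0.5856, 0.3389, 0.1177]
tool_rot: [1.771, 2.594, -0.001]
ft_force: [0.1, -0.1, -0.3]
grip_width: 0.997
grip_force: 0.0
shift [ 11.   -0.5 105.7] turn [np.float64(-0.008)] tool y heading 0.373 pos [0.5856 0.3389 0.1177] q7 -0.58
```

```bash
python3 -m crank '[[[11,-0.5,0,-0.008,-1],[0,0,20,0,-1],[0,0,30,0,-1],[0,0,20,0,-1],[0,0,20,0,-1],[0,0,18,0,-1],[0,0,0,0,-1],[0,0,0,0,-1]]]' 55 >/dev/null
python3 -c "
from h import *
go(.5811,.3489,.009,.381)"
python3 -m crank '[[[0,0,0,0,1],[0,0,0,0,1],[0,0,0,0,1],[0,0,0,0,1],[0,0,0,0,1],[0,0,0,0,1],[0,0,0,0,1],[0,0,0,0,1],[0,0,0,0,1]]]' 55
python3 -m crank '[[[0,0,-10,0,1],[0,0,-20,0,1],[0,0,-20,0,1],[0,0,-20,0,1],[0,0,0,0,1],[0,0,0,0,1],[0,0,0,0,1]]]'
cat > feel.py <<'E'
from h import *
a=[]
for i in range(8):
  s=ctrl.get_state();a.append(np.r_[s['ft_force'],s['torque']]);get_image('side')
a=np.mean(a,0);print(a.round(3));mg=-a[2];d=np.array([a[4],-a[3]])/mg*1e3
print("com offset from tool, world mm",d.round(1),"in tool axes",(R.from_rotvec(s["tool_rot"]).as_matrix().T@[d[0],d[1],0]).round(1))
E
python3 feel.py
```

```text
shift [-2.3  1.1  0.5] turn [np.float64(0.0)] tool y heading 0.381 pos [0.5792 0.3506 0.0095] q7 -0.65
time: 27.6
position: [0.5802, 0.3508, 0.0102]
tool_rot: [1.759, 2.602, 0.001]
ft_force: [1.2, 0.6, 0.6]
grip_width: 0.468
grip_force: 55.0
time: 28.18
position: [0.579, 0.3499, 0.0787]
tool_rot: [-1.759, -2.603, 0.004]
ft_force: [-0.1, -0.4, -3.2]
grip_width: 0.467
grip_force: 55.0
[ 0.072  0.022 -2.891 -0.101 -0.152  0.01 ]
com offset from tool, world mm [-52.6  34.8] in tool axes [ 51.9 -35.8   0. ]
```

```bash
python3 -m crank '[[[0,0,-30,0,1],[0,0,-30,0,1],[0,0,-30,-0.1,1],[0,0,-30,-0.11,1],[0,0,-30,-0.11,1],[0,0,-30,-0.11,1],[0,0,-30,-0.11,1],[0,0,-30,-0.11,1],[0,0,-30,-0.11,1],[0,0,-12,-0.11,1]]]' >/dev/null
python3 -m crank '[[[0,0,0,-0.11,1],[0,0,0,-0.11,1],[0,0,0,-0.11,1],[0,0,0,0,1],[0,0,0,0,1]]]'
python3 feel.py; python3 -c "
from h import *
go(.6141,-.2715,.36,1.588)"
```

```text
time: 29.83
position: [0.5797, 0.351, 0.3619]
tool_rot: [0.013, -3.141, -0.0]
ft_force: [0.4, 0.6, -3.0]
grip_width: 0.466
grip_force: 55.0
[ 0.082 -0.062 -2.905  0.113 -0.248 -0.005]
com offset from tool, world mm [-85.5 -38.8] in tool axes [ 85.9 -37.9   0. ]
shift [ -27.8 -622.7    2. ] turn [np.float64(-0.006)] tool y heading 1.582 pos [0.5796 0.3508 0.362 ] q7 0.64
```

```bash
python3 feel.py
python3 - <<'E'
from h import *
s=ctrl.get_state();p=np.array(s["position"])
for n in("top","side"):
    g=grab(n,"x2"+n)
    for r,c,m in cartons(g):
        u=proj(g,p)
        if np.linalg.norm(np.array(r[0])-u)<50: print(n,"tcp",u.round(0),np.round(r[0],1),np.round(r[1],1),round(r[2],1),plane(g,cv2.boxPoints(r),p[2]+.035).round(3).tolist())
E
```

```text
[ 5.200e-02 -8.500e-02 -2.566e+00  1.030e-01 -2.530e-01  2.000e-03]
com offset from tool, world mm [-98.4 -40. ] in tool axes [ 98.8 -38.9   0. ]
top tcp [210. 153.] [207.  167.5] [29. 18.] 90.0 [[0.57, 0.374, 0.397], [0.569, 0.327, 0.397], [0.493, 0.325, 0.397], [0.493, 0.372, 0.397]]
side tcp [296. 194.] [298.2 192.1] [32.2 68.7] 88.1 [[0.682, 0.325, 0.397], [0.477, 0.289, 0.397], [0.456, 0.424, 0.397], [0.646, 0.457, 0.397]]
```

```bash
python3 -m crank '[[[-3,-34,0,0,1],[-3,-34,0,0,1],[-3,-34,0,0,1],[-3,-34,0,0,1],[-3,-34,0,0,1],[-3,-34,0,0,1],[-3,-34,0,0,1],[-3,-34,0,0,1],[-3,-34,0,0,1],[-3,-34,0,0,1]]]' 55 >/dev/null
python3 -m crank '[[[0,-34,0,0,1],[0,-34,0,0,1],[0,-34,0,0,1],[0,-34,0,0,1],[0,-34,0,0,1],[0,-34,0,0,1],[0,-34,0,0,1],[0,-30,0,0,1],[0,-14,0,-0.006,1],[0,0,0,0,1]]]'
python3 -m crank '[[[0,0,0,0,1],[0,0,0,0,1]]]' >/dev/null
python3 feel.py
python3 - <<'E'
from h import *
go(.6165,-.2715,.17,1.588)
s=ctrl.get_state();p=np.array(s["position"])
for n in("top","side"):
    g=grab(n,"x3"+n)
    for r,c,m in cartons(g):
        u=proj(g,p)
        if np.linalg.norm(np.array(r[0])-u)<50: print(n,"tcp",u.round(0),np.round(r[0],1),np.round(r[1],1),round(r[2],1),plane(g,cv2.boxPoints(r),p[2]+.035).round(3).tolist())
E
```

```text
time: 32.4
position: [0.6159, -0.277, 0.3608]
tool_rot: [0.014, -3.141, 0.001]
ft_force: [-0.5, -0.3, -3.8]
grip_width: 0.465
grip_force: 55.0
[ 3.900e-02 -7.000e-03 -2.993e+00  1.080e-01 -2.370e-01  2.000e-03]
com offset from tool, world mm [-79.3 -36.2] in tool axes [ 80.  -34.7   0. ]
shift [  0.2  -1.1 192.2] turn [np.float64(0.001)] tool y heading 1.589 pos [ 0.6167 -0.2704  0.3622] q7 1.62
top tcp [442. 137.] [446.7 143.7] [87.6 24.7] 81.1 [[0.701, -0.229, 0.397], [0.711, -0.295, 0.397], [0.476, -0.314, 0.397], [0.467, -0.251, 0.397]]
side tcp [316.  88.] [320.9 127.2] [38.5 14.4] 28.9 [[0.621, 0.037, 0.397], [0.61, -0.045, 0.397], [0.475, 0.056, 0.397], [0.49, 0.129, 0.397]]
```

```bash
python3 -m crank '[[[0,-1,30,0,1],[0,0,35,0,1],[0,0,35,0,1],[0,0,35,0,1],[0,0,30,0,1],[0,0,20,0,1],[0,0,12,0,1],[0,0,0,0,1]]]' 40|sed -n 1,4p
for i in 1 2 3; do python3 -m crank '[[[0,0,5,0,1],[0,0,5,0,1],[0,0,0,0,1]]]'|sed -n 2,4p; done
```

```text
time: 33.73
position: [0.615, -0.272, 0.162]
tool_rot: [0.027, -3.137, -0.002]
ft_force: [0.4, -0.7, -3.9]
position: [0.6171, -0.2717, 0.1556]
tool_rot: [-0.027, 3.14, -0.001]
ft_force: [0.1, 0.1, -3.4]
position: [0.6163, -0.2719, 0.1442]
tool_rot: [0.027, -3.14, 0.0]
ft_force: [-0.8, -0.1, -3.3]
position: [0.6161, -0.2718, 0.1338]
tool_rot: [0.027, -3.14, -0.001]
ft_force: [0.0, -0.2, -2.6]
```

```bash
for i in 1 2 3; do python3 -m crank '[[[0,0,4,0,1],[0,0,4,0,1],[0,0,0,0,1]]]'|sed -n 2,4p; done
python3 - <<'E'
from h import *
grab("side");g=grab("side","s8");s=ctrl.get_state();print(np.round(s['ft_force'],1))
p=np.array(s['position']);u,v=proj(g,p).astype(int);im=cv2.imread('pics/s8.png')
a=im[v-35:v+40,u-50:u+50];cv2.imwrite('pics/s8c.png',cv2.resize(a,None,fx=8,fy=8,interpolation=2))
E
```

```text
position: [0.6161, -0.2719, 0.126]
tool_rot: [0.027, -3.14, -0.0]
ft_force: [-1.7, 0.3, -2.7]
position: [0.6166, -0.2718, 0.1185]
tool_rot: [0.027, -3.141, -0.0]
ft_force: [-0.1, -0.7, -0.7]
position: [0.6165, -0.2718, 0.1107]
tool_rot: [0.027, -3.141, 0.0]
ft_force: [-0.3, 0.8, 1.8]
[-0.1  0.8 -0.3]
```

```bash
python3 -m crank '[[[0,0,4,0,1],[0,0,3,0,1],[0,0,0,0,1],[0,0,0,0,1]]]'|sed -n 2,4p
python3 -m crank '[[[0,0,0,0,-0.2],[0,0,0,0,-0.2],[0,0,0,0,-0.2],[0,0,0,0,-0.2],[0,0,-10,0,-0.2],[0,0,-20,0,-0.2],[0,0,-30,0,-0.2],[0,0,-30,0,-0.2],[0,0,-35,0,-0.2],[0,0,-35,0,-0.2]]]'
python3 -m crank '[[[0,10,-35,0,-1],[0,34,-35,0,-1],[0,34,0,0,-1],[0,34,0,0,-1],[0,34,0,0,-1],[0,34,0,0,-1],[0,34,0,0,-1],[0,34,0,0,-1],[0,34,0,0,-1],[0,0,0,0,-1]]]'
python3 chk.py; python3 rack.py|grep carton; python3 -c "
from h import *
go(.4319,.3568,.10,.150)"
```

```text
position: [0.6172, -0.2719, 0.1097]
tool_rot: [-0.026, 3.14, -0.004]
ft_force: [-9.3, 0.9, 25.3]
time: 36.5
position: [0.6164, -0.2716, 0.2652]
tool_rot: [0.028, -3.141, -0.001]
ft_force: [1.2, 0.3, 0.4]
grip_width: 0.584
grip_force: 0.0
time: 37.33
position: [0.6101, 0.0155, 0.3299]
tool_rot: [-0.048, 3.14, 0.005]
ft_force: [-1.3, 1.7, -0.4]
grip_width: 0.997
grip_force: 0.0
in rack, bed coords of corners mm [[-1.0, -100.0], [184.0, -97.0], [180.0, -146.0], [-5.0, -152.0]]
carton [0.4311 0.3559] label [0.4319 0.3568] len 0.176 axis 1.721
shift [173.7 354.8 228.6] turn [np.float64(1.439)] tool y heading 1.589 pos [0.612  0.0055 0.329 ] q7 1.22
```

Run:
```python
from h import *
t=grab("top","t9");s=grab("side","s9")
a=cv2.resize(t["pixels"][100:205,330:480,::-1],(600,420),interpolation=2);b=cv2.resize(s["pixels"][80:210,270:380,::-1],None,fx=420/130,fy=420/130,interpolation=2)
b=b[:,:200] if b.shape[1]<200 else b
v=np.hstack([a,b]);v=cv2.resize(v,None,fx=800/v.shape[1],fy=800/v.shape[1]);cv2.imwrite("pics/c9.png",v);print(v.shape)
```

```text
(352, 800, 3)
```

View pics/c9.png

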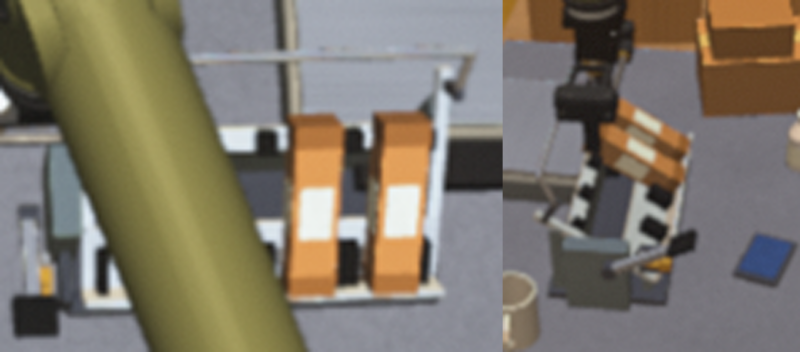

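Both cartons lie flat in channels 1 and 2, at columns ~400 and ~315 in the top-view half, with their ends at the lip. Now the third carton.

```bash
python3 -m crank '[[[14,29,0,0,-1],[14,29,0,0,-1],[14,29,0,0,-1],[14,29,0,0,-1],[14,29,0,0,-1],[14,29,0,0,-1],[14,29,0,0,-1],[14,29,0,0,-1],[14,29,0,0,-1],[14,29,0,0,-1]]]' >/dev/null
python3 -m crank '[[[16,32,0,0,-1],[16,32,0,0,-1],[0,0,0,0.11,-1],[0,0,15,0.11,-1],[0,0,20,0.11,-1],[0,0,20,0.11,-1],[0,0,20,0.11,-1],[0,0,20,0.11,-1],[0,0,20,0.11,-1],[0,0,20,0.11,-1]]]' >/dev/null
python3 -m crank '[[[0,0,20,0.11,-1],[0,0,20,0.11,-1],[0,0,20,0.11,-1],[0,0,15,0.11,-1],[0,0,0,0.11,-1],[0,0,0,0,-1],[0,0,0,0,-1]]]'
python3 -c "
from h import *
go(.4319,.3568,.009,.150)"
```

```text
time: 39.83
position: [0.4348, 0.3555, 0.119]
tool_rot: [2.038, 2.391, 0.0]
ft_force: [0.3, 0.3, 0.3]
grip_width: 0.995
grip_force: 0.0
shift [  1.7  -2.7 110. ] turn [np.float64(0.009)] tool y heading 0.159 pos [0.4348 0.3555 0.119 ] q7 -0.79
```

```bash
python3 -m crank '[[[2,-3,0,0.009,-1],[0,0,20,0,-1],[0,0,30,0,-1],[0,0,20,0,-1],[0,0,20,0,-1],[0,0,18,0,-1],[0,0,0,0,-1],[0,0,0,0,-1]]]' 45 >/dev/null
python3 -c "
from h import *
go(.4319,.3568,.010,.150)"; python3 feel.py
python3 -m crank '[[[0,0,0,0,1],[0,0,0,0,1],[0,0,0,0,1],[0,0,0,0,1],[0,0,0,0,1],[0,0,0,0,1],[0,0,0,0,1],[0,0,0,0,1],[0,0,0,0,1],[0,0,0,0,1]]]' 45
python3 -m crank '[[[0,0,-10,0,1],[0,0,-20,0,1],[0,0,-20,0,1],[0,0,-20,0,1],[0,0,0,0,1],[0,0,0,0,1],[0,0,0,0,1]]]'
python3 feel.py
```

```text
shift [-1.   1.5  0.9] turn [np.float64(-0.0)] tool y heading 0.15 pos [0.4303 0.3576 0.0109] q7 -0.89
[ 0.296  0.325 -0.047  0.004 -0.116 -0.002]
com offset from tool, world mm [-2475.9   -93.7] in tool axes [  274.8 -2462.4    -3.8]
time: 41.73
position: [0.4307, 0.3583, 0.0119]
tool_rot: [2.05, 2.381, 0.001]
ft_force: [-0.5, -0.8, 6.0]
grip_width: 0.327
grip_force: 2.8
time: 42.32
position: [0.4303, 0.3571, 0.0805]
tool_rot: [2.05, 2.38, -0.001]
ft_force: [0.3, -0.1, -0.8]
grip_width: 0.002
grip_force: 0.0
[ 0.141  0.111 -0.188 -0.003 -0.111  0.012]
com offset from tool, world mm [-591.    17.1] in tool axes [ 104.7 -581.9    0.6]
```

```bash
python3 -m crank '[[[0,0,-30,0,-1],[0,0,-35,0,-1],[0,0,-35,0,-1],[0,0,-35,0,-1],[-30,0,-30,0,-1],[-34,0,0,0,-1],[-34,0,0,0,-1],[-34,0,0,0,-1],[-34,0,0,0,-1],[0,0,0,0,-1]]]'
python3 rack.py|grep carton
python3 - <<'E'
from h import *
t=grab("top","t10");cv2.imwrite("pics/c10.png",cv2.resize(t["pixels"][150:300,130:330,::-1],None,fx=4,fy=4,interpolation=2))
for r,c,m in cartons(t): print(np.round(r[0]),np.round(r[1]),m)
for r,c,m in cartons(grab("side")): print('s',np.round(r[0]),np.round(r[1]),m)
E
```

```text
time: 43.55
position: [0.4572, 0.1856, 0.2451]
tool_rot: [2.061, 2.366, -0.005]
ft_force: [0.6, 0.2, 0.2]
grip_width: 0.682
grip_force: 0.0
carton [0.4277 0.356 ] label [0.429  0.3567] len 0.175 axis 1.71
[229. 224.] [15. 52.] [ 24. 102. 240.]
[148. 241.] [18. 54.] [ 21. 210. 240.]
[423. 162.] [16. 56.] [ 15. 151. 219.]
[449. 161.] [17. 56.] [ 15. 152. 216.]
[ 11. 114.] [ 22. 116.] [ 16. 137. 184.]
[632.  68.] [46. 14.] [ 15. 138. 175.]
s [349. 341.] [58. 20.] [ 17. 235. 218.]
s [292. 316.] [17. 22.] [ 19. 137. 171.]
s [344. 266.] [39. 13.] [ 14. 155. 213.]
s [225. 219.] [32. 57.] [ 20.  61. 174.]
s [458. 214.] [56. 30.] [ 25. 117. 120.]
s [273. 195.] [27. 17.] [ 17.  67. 136.]
s [318. 131.] [37. 24.] [ 14. 142. 147.]
s [602. 165.] [192.  10.] [ 15. 143. 126.]
s [448.  86.] [41. 71.] [ 15. 139. 144.]
s [611.  93.] [128.  13.] [ 15. 148. 121.]
s [618.  27.] [77. 12.] [ 15.  149.  111.5]
```

```bash
python3 -m crank '[[[0,0,0,0,-1],[0,0,0,0,-1]]]' >/dev/null; python3 -c "
from h import *
go(.429,.3567,.10,.139)
t=grab('top')
for r,c,m in cartons(t):
  if 200<r[0][0]<320: print(plane(t,cv2.boxPoints(r),.044).round(3).tolist(),plane(t,cv2.boxPoints(r),.0).round(3).tolist())
s=grab('side')
for r,c,m in cartons(s):
  if abs(r[0][0]-344)<3: print(cv2.boxPoints(r).round(1).tolist(), proj(s,np.array([[.429+a*-.139+b,.3567+a,z] for a in(-.085,.085) for b in(-.022,.022) for z in (0,.044)])).round(1).tolist())"
```

```text
shift [162.9  -0.9 145.4] turn [np.float64(0.013)] tool y heading 0.152 pos [0.4546 0.1957 0.2453] q7 -0.29
[[0.461, 0.451, 0.044], [0.487, 0.286, 0.044], [0.414, 0.273, 0.044], [0.389, 0.437, 0.044]] [[0.467, 0.463, 0.0], [0.494, 0.293, 0.0], [0.419, 0.279, 0.0], [0.393, 0.448, 0.0]]
[[337.0, 246.0], [350.0, 246.0], [350.0, 285.0], [337.0, 285.0]] [[348.6, 253.7], [348.9, 246.2], [336.8, 252.5], [336.9, 245.0], [350.4, 293.2], [350.7, 285.9], [337.6, 291.8], [337.7, 284.5]]
```

```bash
python3 -m crank '[[[27,0,0,0,-1],[34,0,0,0,-1],[34,0,0,0,-1],[34,0,0,0,-1],[34,0,0,0.013,-1],[0,0,30,0,-1],[0,0,35,0,-1],[0,0,35,0,-1],[0,0,35,0,-1],[0,0,20,0,-1]]]' 45 >/dev/null
python3 -m crank '[[[0,-1,0,0,-1],[0,0,0,0,-1],[0,0,0,0,-1]]]' | sed -n 2,5p
python3 -c "
from h import *
go(.429,.3567,.007,.139)"
```

```text
position: [0.4305, 0.3564, 0.092]
tool_rot: [2.065, 2.368, 0.004]
ft_force: [0.5, 0.3, 0.8]
grip_width: 1.002
shift [ 0.3 -1.6 85. ] turn [np.float64(-0.002)] tool y heading 0.137 pos [0.4305 0.3564 0.092 ] q7 -0.84
```

```bash
python3 -m crank '[[[0,-1,20,0,-1],[0,0,25,0,-1],[0,0,20,0,-1],[0,0,18,0,-1],[0,0,0,0,-1],[0,0,0,0,-1]]]' 45 |sed -n 2,5p
python3 -m crank '[[[0,0,0,0,1],[0,0,0,0,1],[0,0,0,0,1],[0,0,0,0,1],[0,0,0,0,1],[0,0,0,0,1],[0,0,0,0,1]]]'
python3 -m crank '[[[0,0,0,0,1],[0,0,0,0,1],[0,0,0,0,1],[0,0,0,0,1]]]'
```

```text
position: [0.4296, 0.3557, 0.0087]
tool_rot: [2.065, 2.367, 0.002]
ft_force: [-0.2, -0.4, 0.2]
grip_width: 0.998
time: 46.18
position: [0.429, 0.355, 0.0075]
tool_rot: [2.065, 2.367, 0.0]
ft_force: [1.1, 1.0, 0.3]
grip_width: 0.555
grip_force: 1.6
time: 46.52
position: [0.4293, 0.3549, 0.0075]
tool_rot: [2.065, 2.367, 0.001]
ft_force: [1.9, -0.4, 1.4]
grip_width: 0.492
grip_force: 44.9
```

```bash
python3 -m crank '[[[0,0,-10,0,1],[0,0,-20,0,1],[0,0,-20,0,1],[0,0,-20,0,1],[0,0,0,0,1],[0,0,0,0,1],[0,0,0,0,1]]]'
python3 feel.py
```

```text
time: 47.1
position: [0.4281, 0.354, 0.0762]
tool_rot: [-2.065, -2.367, 0.004]
ft_force: [-0.3, -0.4, -3.2]
grip_width: 0.488
grip_force: 44.9
[-0.082  0.033 -2.963 -0.143 -0.123  0.004]
com offset from tool, world mm [-41.4  48.2] in tool axes [ 53.4 -34.5   0. ]
```

```bash
python3 -m crank '[[[0,0,-30,0,1],[0,0,-30,0,1],[0,0,-30,-0.1,1],[0,0,-30,-0.1,1],[0,0,-30,-0.1,1],[0,0,-30,-0.1,1],[0,0,-30,-0.1,1],[0,0,-30,-0.1,1],[0,0,-30,-0.1,1],[0,0,-15,-0.1,1]]]' >/dev/null
python3 -m crank '[[[0,0,0,-0.1,1],[0,0,0,-0.1,1],[0,0,0,-0.1,1],[0,0,0,-0.1,1],[0,0,0,-0.1,1],[0,0,0,-0.1,1],[0,0,0,-0.05,1],[0,0,0,0,1],[0,0,0,0,1]]]'
python3 feel.py; python3 -c "
from h import *
go(.6155,-.1895,.36,1.588)"
```

```text
time: 49.08
position: [0.4289, 0.3551, 0.3623]
tool_rot: [-0.022, 3.141, 0.0]
ft_force: [-0.2, -0.1, -2.7]
grip_width: 0.492
grip_force: 44.9
[-0.247 -0.068 -2.87   0.104 -0.284 -0.006]
com offset from tool, world mm [-99.  -36.2] in tool axes [ 99.5 -34.7  -0. ]
shift [-178.4 -547.2    2.5] turn [np.float64(-0.002)] tool y heading 1.586 pos [0.4289 0.355  0.3623] q7 0.63
```

```bash
python3 -m crank '[[[-10.5,-32,0,0,1],[-10.5,-32,0,0,1],[-10.5,-32,0,0,1],[-10.5,-32,0,0,1],[-10.5,-32,0,0,1],[-10.5,-32,0,0,1],[-10.5,-32,0,0,1],[-10.5,-32,0,0,1],[-10.5,-32,0,0,1],[-10.5,-32,0,0,1]]]' 45 >/dev/null
python3 -m crank '[[[-10.5,-32,0,0,1],[-10.5,-32,0,0,1],[-10.5,-32,0,0,1],[-10.5,-32,0,0,1],[-10.5,-32,0,0,1],[-10.5,-32,0,0,1],[-10.5,-32,0,0,1],[0,-3,0,0,1],[0,0,0,0,1],[0,0,0,0,1]]]'
python3 feel.py;python3 -c "
from h import *
go(.6155,-.1895,.165,1.588)"
```

```text
time: 51.15
position: [0.6158, -0.1887, 0.3619]
tool_rot: [0.024, -3.141, -0.003]
ft_force: [-0.2, 2.4, -3.9]
grip_width: 0.491
grip_force: 44.9
[-1.030e-01  5.680e-01 -2.816e+00  1.230e-01 -2.600e-01 -1.000e-03]
com offset from tool, world mm [-92.3 -43.7] in tool axes [ 93.  -42.2  -0. ]
shift [  0.2  -0.6 197.7] turn [np.float64(-0.001)] tool y heading 1.587 pos [ 0.6157 -0.1887  0.3627] q7 1.58
```

```bash
python3 -m crank '[[[0,0,30,0,1],[0,0,35,0,1],[0,0,35,0,1],[0,0,35,0,1],[0,0,30,0,1],[0,0,20,0,1],[0,0,12,0,1],[0,0,0,0,1]]]' 40|sed -n 1,4p
for i in 1 2 3 4; do python3 -m crank '[[[0,0,5,0,1],[0,0,5,0,1],[0,0,0,0,1]]]'|sed -n 2,4p; done
```

```text
time: 52.22
position: [0.6139, -0.1893, 0.1626]
tool_rot: [0.024, -3.137, -0.002]
ft_force: [-0.7, -0.6, -2.4]
position: [0.6162, -0.1892, 0.1559]
tool_rot: [-0.024, 3.14, -0.001]
ft_force: [0.4, -0.7, -3.6]
position: [0.6153, -0.1893, 0.1446]
tool_rot: [0.024, -3.141, 0.0]
ft_force: [0.3, -0.3, -3.2]
position: [0.6153, -0.1893, 0.1343]
tool_rot: [0.024, -3.14, -0.0]
ft_force: [1.0, 0.4, -2.4]
position: [0.6151, -0.1896, 0.1244]
tool_rot: [0.023, -3.14, 0.0]
ft_force: [-1.5, -0.5, -1.1]
```

```bash
for i in 1 2 3; do python3 -m crank '[[[0,0,4,0,1],[0,0,4,0,1],[0,0,0,0,1]]]'|sed -n 2,4p; done
```

```text
position: [0.6149, -0.1894, 0.1163]
tool_rot: [0.024, -3.14, -0.0]
ft_force: [-3.5, -0.1, 0.3]
position: [0.6148, -0.1893, 0.1083]
tool_rot: [0.024, -3.139, -0.0]
ft_force: [-4.1, -0.5, -0.6]
position: [0.6149, -0.1893, 0.1009]
tool_rot: [0.024, -3.14, -0.0]
ft_force: [-3.9, -0.6, -0.8]
```

```bash
python3 -m crank '[[[0,0,0,0,-0.2],[0,0,0,0,-0.2],[0,0,0,0,-0.2],[0,0,0,0,-0.2],[0,0,-10,0,-0.2],[0,0,-20,0,-0.2],[0,0,-30,0,-0.2],[0,0,-30,0,-0.2],[0,0,-35,0,-0.2],[0,0,-35,0,-0.2]]]'
python3 -m crank '[[[0,10,-35,0,-0.2],[0,34,-35,0,1],[0,34,0,0,1],[0,34,0,0,1],[0,34,0,0,1],[0,34,0,0,1],[0,34,0,0,1],[0,34,0,0,1],[0,34,0,0,1],[0,0,0,0,1]]]'
python3 - <<'E'
from h import *
t=grab("top","t11");s=grab("side","s11")
a=cv2.resize(t["pixels"][100:205,330:480,::-1],(600,420),interpolation=2);b=cv2.resize(s["pixels"][80:210,270:380,::-1],None,fx=420/130,fy=420/130,interpolation=2)
v=np.hstack([a,b]);v=cv2.resize(v,None,fx=800/v.shape[1],fy=800/v.shape[1]);cv2.imwrite("pics/c11.png",v)
go(.507,.000,.25,1.588)
E
python3 chk.py; python3 rack.py|grep -E 'carton|pad'
```

```text
time: 54.8
position: [0.6157, -0.189, 0.2638]
tool_rot: [-0.024, 3.141, -0.0]
ft_force: [0.9, 0.3, 0.4]
grip_width: 0.6
grip_force: 0.0
time: 55.63
position: [0.6092, 0.0982, 0.328]
tool_rot: [-0.045, 3.14, 0.007]
ft_force: [-1.3, 0.9, 0.8]
grip_width: 0.035
grip_force: 0.0
shift [106.  -88.5  77.3] turn [np.float64(0.003)] tool y heading 1.591 pos [0.6111 0.0906 0.3275] q7 1.14
in rack, bed coords of corners mm [[1.0, 69.0], [182.0, 66.0], [179.0, 17.0], [-3.0, 18.0]]
in rack, bed coords of corners mm [[-2.0, -18.0], [182.0, -12.0], [180.0, -63.0], [-5.0, -72.0]]
in rack, bed coords of corners mm [[-1.0, -100.0], [184.0, -97.0], [180.0, -146.0], [-5.0, -152.0]]
pad [ 0.5034 -0.0034  0.1692]
```

View pics/c11.png

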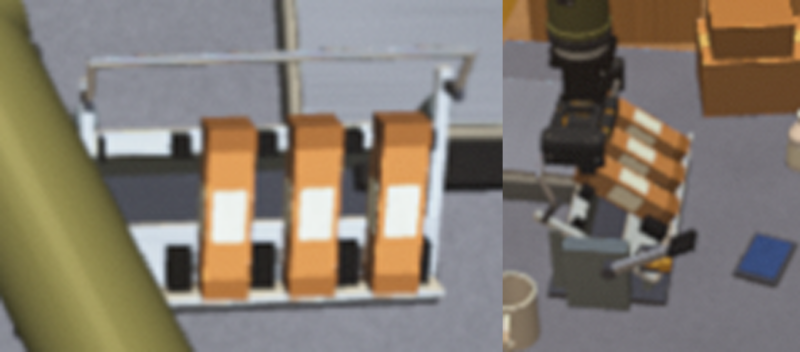

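All three cartons lie flat in channels 1 to 3 (columns 228, 315, 402), ends at the lip, and no brown carton is left on the counter. Now the lever.

```bash
python3 -m crank '[[[22,-18,0,0,1],[22,-18,0,0,1],[22,-18,0,0,1],[22,-18,0,0,1],[22,-18,0,0,1],[0,-4,25,0,1],[0,0,30,0,1],[0,0,30,0,1],[0,0,30,0,1],[0,0,0,0,1]]]' 40 >/dev/null
python3 -m crank '[[[0,0,0,0,1],[0,0,0,0,1]]]'
python3 -c "
from h import *
go(.503,-.003,.1692)"
```

```text
time: 56.88
position: [0.504, -0.0084, 0.213]
tool_rot: [-0.022, 3.139, 0.0]
ft_force: [0.6, -0.3, 0.1]
grip_width: 0.007
grip_force: 0.0
shift [ 1.   5.4 43.8] turn [] tool y heading 1.585 pos [ 0.504  -0.0084  0.213 ] q7 1.49
```

```bash
python3 -m crank '[[[0,5,12,0,1],[0,0,12,0,1],[0,0,8,0,1],[0,0,6,0,1],[0,0,5,0,1],[0,0,0,0,1]]]'|sed -n 2,4p
python3 -m crank '[[[1,0,5,0,1],[2,0,5,0,1],[2,0,5,0,1],[2,0,5,0,1],[0,0,0,0,1]]]'|sed -n 2,4p
python3 -m crank '[[[2,0,5,0,1],[1,0,5,0,1],[1,0,5,0,1],[1,0,5,0,1],[0,0,0,0,1]]]'|sed -n 2,4p
```

```text
position: [0.5021, -0.0029, 0.1671]
tool_rot: [0.024, -3.14, -0.001]
ft_force: [-0.3, -0.3, 0.2]
position: [0.4953, -0.0031, 0.1476]
tool_rot: [0.024, -3.141, 0.001]
ft_force: [1.0, 1.2, 2.7]
position: [0.4903, -0.0032, 0.1272]
tool_rot: [0.024, -3.141, -0.0]
ft_force: [0.2, -0.1, 2.9]
```

```bash
python3 -m crank '[[[1,0,5,0,1],[0,0,5,0,1],[0,0,4,0,1],[0,0,0,0,1]]]'|sed -n 2,4p
for i in 1 2 3 4; do python3 -m crank '[[[0,0,2,0,1],[0,0,2,0,1],[0,0,0,0,1]]]'|sed -n 2,4p; done
```

```text
position: [0.4892, -0.0031, 0.1138]
tool_rot: [0.024, -3.14, -0.0]
ft_force: [-0.9, -1.3, 4.2]
position: [0.4893, -0.0031, 0.1101]
tool_rot: [0.024, -3.14, 0.0]
ft_force: [-3.1, -0.5, 6.4]
position: [0.4892, -0.0031, 0.1059]
tool_rot: [0.024, -3.14, 0.0]
ft_force: [-1.6, 0.3, 5.2]
position: [0.489, -0.0031, 0.1018]
tool_rot: [0.024, -3.14, 0.0]
ft_force: [-2.7, -0.1, 4.8]
position: [0.4892, -0.0031, 0.0979]
tool_rot: [0.024, -3.14, -0.0]
ft_force: [-2.8, -0.4, 4.6]
```

```bash
for i in 1 2 3; do python3 -m crank '[[[0,0,2,0,1],[0,0,2,0,1],[0,0,0,0,1]]]'|sed -n 2,4p; done
```

```text
position: [0.4893, -0.0031, 0.0939]
tool_rot: [0.024, -3.14, -0.0]
ft_force: [-3.5, -0.1, 5.5]
position: [0.4894, -0.0031, 0.0899]
tool_rot: [0.024, -3.14, -0.0]
ft_force: [-1.0, 0.3, 2.8]
position: [0.4895, -0.0031, 0.0859]
tool_rot: [0.024, -3.141, -0.0]
ft_force: [-1.3, 0.7, 2.0]
```

```bash
for i in 1 2 3; do python3 -m crank '[[[0,0,2,0,1],[0,0,0,0,1],[0,0,0,0,1]]]'|sed -n 2,4p; done
python3 - <<'E'
from h import *
g=grab("top","t12");s=grab("side","s12")
for n,p in dict(pad0=(.5034,-.0034,.169),padL=(.489,-.0034,.105)).items():print(n,proj(g,p).round(1),proj(s,p).round(1))
v=s["pixels"].max(2);n,l,st,ce=cv2.connectedComponentsWithStats((v[140:200,310:360]<80).astype(np.uint8));print([(st[i].tolist(),(ce[i]+[310,140]).round(1).tolist()) for i in range(1,n) if st[i,4]>20])
E
```

```text
position: [0.4899, -0.0031, 0.0841]
tool_rot: [-0.024, 3.141, 0.0]
ft_force: [-2.6, 0.7, 3.2]
position: [0.49, -0.0031, 0.0824]
tool_rot: [-0.024, 3.141, -0.0]
ft_force: [-3.2, -0.1, 5.3]
position: [0.49, -0.0031, 0.0805]
tool_rot: [0.024, -3.142, 0.0]
ft_force: [-2.4, 0.5, 6.7]
pad0 [340.2 192.6] [335.2 169.1]
padL [339.4 200.9] [338.8 181.6]
[([9, 0, 32, 46, 897], [337.3, 162.5]), ([0, 16, 5, 11, 26], [312.0, 161.7]), ([0, 34, 21, 20, 159], [315.8, 186.2]), ([10, 43, 11, 5, 25], [324.0, 185.2])]
```

```bash
for i in 1 2 3 4; do python3 -m crank '[[[0,0,2,0,1],[0,0,0,0,1],[0,0,0,0,1]]]'|sed -n 2,4p; done
```

```text
position: [0.4899, -0.0031, 0.0785]
tool_rot: [0.024, -3.141, 0.0]
ft_force: [-2.8, 0.6, 6.8]
position: [0.4899, -0.0031, 0.0781]
tool_rot: [0.024, -3.14, 0.002]
ft_force: [-9.6, 0.5, 21.0]
position: [0.49, -0.0032, 0.0778]
tool_rot: [0.024, -3.139, 0.004]
ft_force: [-15.9, -0.6, 36.9]
position: [0.49, -0.0032, 0.0776]
tool_rot: [0.024, -3.138, 0.007]
ft_force: [-22.8, -1.2, 54.1]
```

```bash
python3 -m crank '[[[0,0,-6,0,1],[0,0,-2,0,1],[0,0,-5,0,1],[0,0,-10,0,1],[0,0,-20,0,1],[0,0,-30,0,1],[0,0,-35,0,1],[0,0,-35,0,1],[0,0,-35,0,1],[0,0,-35,0,1]]]'
python3 -m crank '[[[0,30,-20,0,1],[0,35,0,0,1],[0,35,0,0,1],[0,35,0,0,1],[0,35,0,0,1],[0,35,0,0,1],[0,35,0,0,1],[0,35,0,0,1],[0,0,0,0,1],[0,0,0,0,1]]]' | sed -n 1,3p
python3 - <<'E'
from h import *
g=grab("top","t13");s=grab("side","s13")
for nm,im,b in(("top",g,(325,170,40,50)),("side",s,(325,155,30,50))):
    x,y,w,h=b;v=im["pixels"].max(2)[y:y+h,x:x+w]
    n,l,st,ce=cv2.connectedComponentsWithStats((v<60).astype(np.uint8));print(nm,[(st[i].tolist(),(ce[i]+[x,y]).round(1).tolist()) for i in range(1,n) if st[i,4]>15])
a=cv2.resize(g["pixels"][100:215,325:480,::-1],(566,420),interpolation=2);b=cv2.resize(s["pixels"][80:210,270:380,::-1],None,fx=420/130,fy=420/130,interpolation=2)
v=np.hstack([a,b]);v=cv2.resize(v,None,fx=800/v.shape[1],fy=800/v.shape[1]);cv2.imwrite("pics/c13.png",v)
E
```

```text
time: 62.98
position: [0.4899, -0.0028, 0.2872]
tool_rot: [-0.025, 3.14, -0.002]
ft_force: [1.1, -0.3, -0.3]
grip_width: 0.006
grip_force: 0.0
time: 63.82
position: [0.4834, 0.2763, 0.3053]
tool_rot: [0.039, -3.14, -0.004]
top [([20, 2, 8, 6, 25], [347.8, 173.5]), ([34, 5, 3, 12, 33], [360.0, 180.6]), ([9, 26, 12, 13, 130], [339.8, 202.3])]
side [([0, 0, 21, 34, 484], [333.0, 171.9])]
```

```bash
python3 chk.py; python3 rack.py|grep carton; ls pics | wc -l
```

```text
in rack, bed coords of corners mm [[1.0, 69.0], [182.0, 66.0], [179.0, 17.0], [-3.0, 18.0]]
in rack, bed coords of corners mm [[2.0, -18.0], [182.0, -12.0], [180.0, -63.0], [-1.0, -72.0]]
in rack, bed coords of corners mm [[-1.0, -100.0], [184.0, -97.0], [180.0, -145.0], [-5.0, -151.0]]
39
```

```bash
python3 -m crank '[[[0,0,0,0,1],[0,0,0,0,1],[0,0,0,0,1],[0,0,0,0,1],[0,0,0,0,1],[0,0,0,0,1],[0,0,0,0,1],[0,0,0,0,1],[0,0,0,0,1],[0,0,0,0,1]]]' | sed -n 1p
python3 - <<'E'
from h import *
g=grab("top","t14");v=g["pixels"].max(2)[170:220,325:365];n,l,st,ce=cv2.connectedComponentsWithStats((v<60).astype(np.uint8));print([(ce[i]+[325,170]).round(1).tolist() for i in range(1,n) if st[i,4]>60])
print(proj(g,np.array([[.503,-.003,.165],[.489,-.003,.085]])).round(1).tolist())
t0=cv2.imread("pics/top0.png").astype(int);t1=g["pixels"][:,:,::-1].astype(int)
for c in (380,395,410,424,449): print(c,"before rows 112-145",t0[112:146:1,c].mean(1).astype(int).tolist(),"\n   after",t1[112:146,c].mean(1).astype(int).tolist())
s=grab("side");s0=cv2.imread("pics/side0.png")[:,:,::-1].astype(int);print("mug/stapler/stamp diffs",[int(abs(g["pixels"][y:y+h,x:x+w].astype(int)-t0[y:y+h,x:x+w,::-1]).mean()) for x,y,w,h in((235,115,40,35),(300,108,40,35),(178,190,25,25),(370,220,40,32),(460,235,30,25),(190,240,30,65),(275,218,30,60),(130,210,35,60))])
E
```

```text
time: 64.9
[[339.7, 202.2]]
[[340.1, 193.0], [339.0, 201.9]]
380 before rows 112-145 [135, 135, 137, 139, 150, 164, 155, 121, 129, 136, 137, 137, 136, 135, 135, 137, 137, 137, 138, 139, 141, 144, 146, 143, 140, 146, 164, 183, 184, 185, 176, 157, 160, 159] 
   after [139, 140, 141, 141, 140, 139, 139, 139, 140, 139, 142, 141, 139, 140, 139, 141, 141, 142, 142, 142, 146, 147, 148, 146, 146, 150, 169, 187, 189, 190, 182, 160, 156, 167]
395 before rows 112-145 [133, 134, 134, 142, 162, 162, 140, 138, 138, 140, 139, 138, 138, 139, 140, 140, 139, 138, 136, 137, 137, 139, 138, 138, 140, 155, 198, 223, 226, 225, 226, 223, 200, 113] 
   after [137, 138, 139, 139, 140, 141, 144, 142, 143, 146, 143, 142, 142, 142, 145, 145, 144, 141, 141, 141, 143, 142, 135, 105, 91, 94, 103, 117, 120, 120, 120, 120, 135, 159]
410 before rows 112-145 [139, 136, 139, 150, 164, 159, 120, 128, 138, 141, 138, 140, 135, 137, 140, 141, 139, 138, 138, 139, 140, 140, 140, 138, 142, 151, 120, 57, 34, 34, 35, 33, 35, 36] 
   after [143, 141, 140, 142, 140, 140, 140, 140, 144, 142, 143, 141, 141, 141, 143, 143, 143, 142, 
[... 166 characters left out ...]
7, 159, 159, 157, 157, 157, 160, 164, 160, 155, 158, 168, 195, 217, 218, 219, 219, 218, 201, 112, 56] 
   after [168, 171, 170, 168, 164, 163, 166, 166, 167, 165, 165, 166, 164, 162, 163, 163, 163, 162, 162, 163, 166, 151, 109, 92, 92, 99, 115, 120, 121, 119, 120, 130, 157, 167]
449 before rows 112-145 [163, 164, 167, 163, 153, 153, 158, 161, 161, 161, 163, 162, 161, 158, 160, 159, 159, 162, 160, 159, 161, 160, 156, 164, 187, 211, 221, 222, 223, 223, 210, 131, 64, 55] 
   after [167, 168, 169, 166, 163, 163, 165, 165, 167, 166, 166, 168, 165, 162, 165, 164, 163, 163, 165, 166, 159, 121, 95, 91, 98, 114, 119, 120, 119, 119, 129, 155, 170, 165]
mug/stapler/stamp diffs [3, 3, 9, 3, 4, 3, 42, 3]
```

```bash
python3 -c "
import cv2,numpy as np
for f in('top0','t14'):
  a=cv2.imread(f'pics/{f}.png')[190:215,178:205];m=(a.max(2)<90);y,x=np.nonzero(m);print(f,m.sum(),x.mean().round(2),y.mean().round(2),a.mean().round(1))
a=cv2.imread('pics/t10.png');h=cv2.cvtColor(a,40);b=cv2.cvtColor(cv2.imread('pics/top0.png'),40)
for q in(b,h):
  m=cv2.inRange(q,(45,120,80),(80,255,255));print([np.round(cv2.minAreaRect(c)[0],1).tolist() for c in cv2.findContours(m,0,1)[0] if cv2.contourArea(c)>200])
print([np.round(cv2.minAreaRect(c)[0],1).tolist() for c in cv2.findContours(cv2.inRange(cv2.cvtColor(cv2.imread('pics/t14.png'),40),(45,120,80),(80,255,255)),0,1)[0] if cv2.contourArea(c)>100])"
python3 -c "
from bench import job
print(job.close_job())"
```

```text
top0 179 11.22 10.97 111.8
t14 249 14.48 8.95 105.4
[[204.1, 272.6], [289.8, 247.2]]
[[204.1, 272.6]]
[[285.4, 265.5], [204.1, 272.5]]
the job is handed in; nothing more can be done
None
```

I put all three brown cartons flat in channels 1 to 3, heavy end down by feel, then pressed the lever until it stayed down with the keeper bar over them, and handed in. I did not recheck two things first: the stamp's image patch had changed (possibly the arm or its shadow), and the arm partly hid one green look-alike; pressing the lever onto its stop also peaked at 54 N at the fingertips.

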